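# Nip up the tap's lock nut with an adjustable wrench

### The job

The lock nut at the foot of the little water tap has worked loose: slide the open adjustable wrench over it along the counter, roll the wrench's knurled worm with a fingertip (pressing no harder than a firm thumb) until the jaw is snug on the flats, then swing the handle clockwise, seen from above, until the nut is home. Move jaw and nut only by the worm and the wrench, do not force the handle against the stop, leave the wrench lying snug on the nut, and do not disturb the bottles and the mug.

Things in the scene. Friction and masses are not known exactly. Their poses are not given: they have to be found in the camera images.
- tap: Low steel drinking-water tap fixed on the counter; origin on the counter under its upright stem. Stem 19 mm thick just above the lock nut, 25 mm higher up, 66 mm tall in all; a short spout points away from the robot, 29 mm and more above the counter
- nut_center (a point): Centre, 8 mm above the counter, of the hexagonal brass lock nut round the tap's foot: 30 mm across flats, 34.6 mm across corners, sides upright from 2 to 15 mm. It turns about the vertical here. The point's x axis lies along one pair of flats (others every 60 degrees), the pair for which the wrench handle points to the robot
- nut (a joint): Turn of the nut, rad: starts -0.8 to -0.45 (loose); 0 = home, a hard stop. Clockwise from above increases it. It turns against a steady 0.4 N m (3.5 N at the handle point). A turn of more than about 1 N m (9 N there) spreads the jaw, so stop as soon as the stop is felt
- wrench: Loose steel adjustable wrench, 0.4 kg, 195 mm long, 14 mm thick, lying flat on the counter in front of the nut. Origin on its underside under the mouth's middle; x runs from the handle out through the mouth, y to its left (fixed jaw side), z up
- wrench_mouth (a point): Middle of the mouth, 7 mm above the wrench's underside; axes as the wrench. The fixed jaw's face stands 15 mm to +y, parallel to x; the faces run from the throat 19 mm behind this point to 13 mm ahead. With the nut snug and near the throat this point is within 3 mm of the nut's centre
- wrench_handle (a point): Where to take the handle: 115 mm behind the mouth point on the centre line, 7 mm above the underside. The handle is 22 mm wide, 14 mm thick, straight from 85 to 168 mm behind the mouth point
- roll_top (a point): Top of the knurled worm roll, 21.5 mm above the counter, 7.5 mm proud of the wrench: 42.5 mm behind the mouth point, 8 mm to -y. Roll 20 mm thick, 22 mm long, axis along wrench y. Dragging its top forward (to the mouth) closes the jaw by 0.15 mm per mm of drag, backward opens it. It resists with 10.5 N at its rim (press 16 to 22 N, never near 40) and stays where left
- jaw (a joint): Travel of the moving jaw, m, positive = closing: the mouth is 0.036 minus this wide, so 0.006 is snug on the nut. It starts between -0.0012 and 0.0012. Only the worm roll drives it
- water_bottle_mid (a point): Clear water bottle with a red cap, 60 mm thick, 170 mm tall; centre, half-way up. Bystander
- milk_bottle_mid (a point): Glass feeding bottle with a white cap, 62 mm thick, 130 mm tall; centre, half-way up. Bystander
- cup_mid (a point): White mug, 72 mm wide, 75 mm tall; centre, half-way up. Bystander
Mind the look-alikes: they are no part of the job. What is shaped like the tap but blue, green or purple is not meant.

How it is judged (in metres and radians):
On the way, in this order (a step that is already met when the one before it is completed fails the run):
1. the wrench lies flat with its mouth around the nut (horizontal distance between wrench_mouth and nut_center below 0.009 m and height (world z) of wrench_mouth below 0.012 m and angle between wrench_mouth's own z axis and vertical below 0.06 rad), for 0.2 s.
2. the jaw has been closed snugly on the nut's flats (all of step 1 and value of joint jaw above 0.0045 m and contact force between jaw and nut above 5 N), for 0.2 s.
3. the nut has been turned home with the jaw still snug (all of step 1 and value of joint jaw above 0.0045 m and value of joint nut above -0.07 rad), for 0.2 s.
At the end, for the whole second after the job is handed in: The nut is within 0.07 rad of its stop; the wrench lies flat and still on the counter around it (mouth point within 9 mm of the nut's centre), jaw within 1.5 mm of the flats; everything released (all of step 3 and linear speed of wrench below 0.01 m/s); the robot touches nothing.
It fails at once if the worm roll is pressed harder than 40 N (contact force between the fingers and worm above 40 N).
It fails at once if the jaw is pushed directly (over 8 N) (contact force between the fingers and jaw above 8 N).
It fails at once if the nut is turned by the fingers (over 5 N) (contact force between the fingers and nut above 5 N).
It fails at once if the handle is forced: more than 130 N between jaw and nut (contact force between jaw and nut above 130 N).
It fails at once if a bottle or the mug is moved over 20 mm (distance of any of water_bottle_mid, milk_bottle_mid, cup_mid from where it was at the start of the episode above 0.02 m).
It also fails if it takes over 72 s, if anything falls off the work surface, if the arm or the gripper's body presses on something with over 40 N, if the wrist force passes 120 N, or if a joint passes its speed limit or range.

### The arm

A 6-joint arm with a two-finger parallel gripper is mounted at the origin on the work surface. World frame = base frame: x ahead of the robot, y to its left, z up, the work surface at z = 0. Lengths are in m, angles in degrees, forces in N, time in s.
With the tool pointing down it reaches from about 0.25 to 0.775 m from the base axis. Payload 8.9 kg.
Tool frame: the origin (TCP) lies between the finger pads; the fingertips stand 19 mm ahead of it and the grasp point (between the pads) is the TCP; x points along the fingers, z is the direction in which the jaws open and shut, and the axes are right-handed (so a half turn about x gives the same grasp; the last joint's range is limited). The gripper opens to 85 mm and grips with 20 to 120 N. Pads are 22 mm wide; open, the fingers measure 114 mm over their backs; the gripper's body (76 mm by 85 mm) begins 54 mm behind the grasp point. The pads swing forward as they close: fully open they stand 13 mm farther back than shut.
Start: joints at [59.055, 16.656, -8.789, 64.555, 0, 82.019], TCP at [0.205, 0.483, 0.25] pointing down, gripper open.
Joint ranges: [-144.48, 144.48], [-52.06, 99.96], [-74.48, 78.29], [-112.23, 115.85], [-86.99, 84.42], [-180, 180]. Speed limits (degrees/s): [127.2, 127.2, 159.86, 180, 180, 180].

### API

Orientations are given as [roll, pitch, yaw] about the fixed x, y, z axes, in that order (R = Rz(yaw) Ry(pitch) Rx(roll)).
In Python, from plant import env, cams gives the robot as it stands.
- The arm moves only by the tool jog_arm, never from a script. Its argument "deltas" is a list of rows, each a list of 6 numbers: the shift along the tool's x, y, z in mm, then the turn, a rotation vector about the tool's x, y, z in units of 5 degrees (1.0 is 5 degrees). A call has 1 to 8 rows; each row is the pose to reach, as a shift and turn from the pose measured when the call began, along the tool's axes at that moment; what a row does not reach only later rows make up. A row lasts 1/12 s, in which the tool goes at most 41.7 mm and 7.16 degrees, less where a joint would pass 70% of its speed; a pose out of reach is approached as far as the arm can. A call with a gripper value outside its range is refused whole. "jaw" is the finger opening in mm, from 0 to 85.4, set as the call begins (left out, the last holds). The fingers move at their own pace and stop on an object; the grip force is fixed at half the most. Time passes only in rows, so rows that repeat a pose let the fingers close. It gives the time, the measured TCP pose, the force and the opening at its end, in the units of the state.
- env.state(): the state, without advancing time (a new reading comes with each control period).
- cams.get_image(name): name is "scene" or "side" or "wrist"; returns a dict with "pixels" (400x640x3 uint8, red, green, blue), "range_z" (400x640 float32, m along the optical axis (not along the pixel's ray), 0 where there is no reading), "fx", "fy", "cx", "cy" (pixels), "k1" (the pictures are not rectified: a ray, as slopes to the right and down, at radius r is drawn at 1 + k1 r^2 times it, then the intrinsics apply), "eye" and "rotation" of the camera in the world. Camera axes: x right, y up, looking along -z (the intrinsics and any distortion apply to the point x, -y, -z); pixel columns grow to the right and rows downward; lengths in m; the calibration is good to about 2 mm. A picture is of the moment at which its call begins.
- env.finish_job(): hands the job in, once; it reports no verdict.
The state is a dict: "time": time; "q": joint angles; "qd": joint speeds; "effort": joint torques, N m; "position": TCP position; "eef_rot": TCP orientation; "force": force on the tool from outside, world axes, zero at the start; "wrist_torque": the same for the moment, N m; "grip_width": finger opening in m.
Only numpy, scipy, OpenCV 4.12 (cv2) and the standard library are available. Lean on these libraries where they do the work, as an engineer would, in place of code of your own. Each camera call takes 0.05 s, during which the arm holds its last target.

## Working session

There is one attempt and no reset: what is moved stays moved. The work goes in short steps, Python scripts to look and compute and a tool call to move; the robot and the scene stay as the last step left them, time stands still between calls to the robot, and variables do not carry over. Pictures are saved under pics/ and viewed, and the job is handed in when it is done.

Besides the shell and the picture viewer there is one more tool, called after ">>>" as name(argument=value, ...), one argument or row to a line, values as JSON. jog_arm: Moves the arm, as the interface text tells. Its arguments: {"type":"object","properties":{"deltas":{"type":"array","items":{"type":"array","items":{"type":"number"}}},"jaw":{"type":"number"}},"required":["deltas"]}

```bash
ls; mkdir -p pics; cat > h.py <<'E'
import numpy as np, cv2, sys
from plant import env, cams
def save(n,im): cv2.imwrite('pics/'+n,cv2.cvtColor(im,cv2.COLOR_RGB2BGR))
def ray(c,u,v):
    xd=(u-c['cx'])/c['fx']; yd=(v-c['cy'])/c['fy']
    x,y=xd,yd
    for _ in range(20):
        r2=x*x+y*y; x=xd/(1+c['k1']*r2); y=yd/(1+c['k1']*r2)
    return np.array(c['rotation']).reshape(3,3)@np.array([x,-y,-1.0]), np.array(c['eye'])
def on_plane(c,u,v,z):
    d,e=ray(c,u,v); t=(z-e[2])/d[2]; return e+t*d
def depthpt(c,u,v):
    d,e=ray(c,u,v); return e+d*c['range_z'][int(round(v)),int(round(u))]
def proj(c,p):
    q=np.array(c['rotation']).reshape(3,3).T@(np.array(p)-np.array(c['eye']))
    x,y=q[0]/-q[2],-q[1]/-q[2]; f=1+c['k1']*(x*x+y*y)
    return c['cx']+c['fx']*x*f, c['cy']+c['fy']*y*f
E
python3 - <<'E'
from h import *
import pickle
for n in ['scene','side','wrist']:
    c=cams.get_image(n); save(n+'0.png',c['pixels']); pickle.dump(c,open(n+'0.pkl','wb'))
    print(n,c['fx'],c['k1'],c['eye'],c['rotation'])
print(env.state())
E
```

```text
pics
scene 511.76193499098133 -0.1699195828125546 [1.20722258 0.40930148 0.98015202] [ 40.46960343   0.34948934 120.26173185]
side 442.8015215046068 0.002620635298678188 [0.41326154 0.61484941 0.75000082] [  42.23252511    0.49963638 -167.98507938]
wrist 335.4574879887014 -0.056207303838346635 [0.13585502 0.51216964 0.37290764] [-16.72427834   0.14278084  67.07359136]
{'time': 0.15, 'q': array([ 5.90557572e+01,  1.66792718e+01, -8.82001898e+00,  6.45551432e+01,
       -1.09940510e-03,  8.20181529e+01]), 'qd': array([ 0.09993651, -0.07272995,  0.17101186,  0.06385831, -0.0123826 ,
        0.00998827]), 'effort': array([ 9.17814250e-04, -5.37369311e+01,  3.31520963e+01,  1.14106113e-02,
       -2.22639487e-04,  1.03030587e-05]), 'position': array([0.20466369, 0.48313086, 0.24989183]), 'eef_rot': array([ 173.17520179,   89.94555499, -119.7871934 ]), 'force': array([1.02087593, 0.21054809, 0.24666028]), 'wrist_torque': array([-0.00926959, -0.00437688, -0.02455194]), 'grip_width': 0.08565036723940143}
```

```bash
python3 - <<'E'
s=open('h.py').read()
s=s.replace("np.array(c['rotation']).reshape(3,3)","Rm(c['rotation'])")
s=s.replace("def ray","from scipy.spatial.transform import Rotation as Ro\ndef Rm(e): return Ro.from_euler('xyz',e,degrees=True).as_matrix()\ndef ray",1)
open('h.py','w').write(s)
E
```

```text
(no output)
```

View pics/scene0.png

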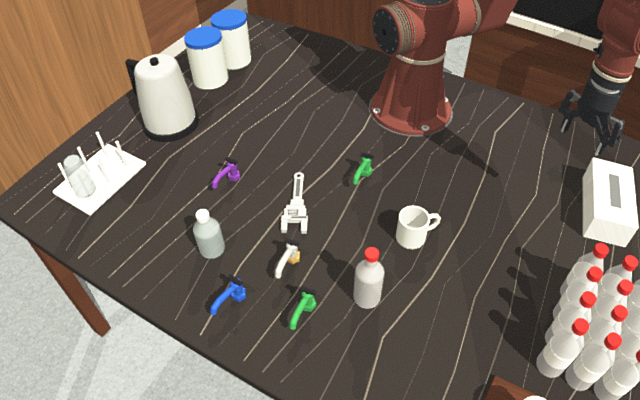

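View pics/side0.png

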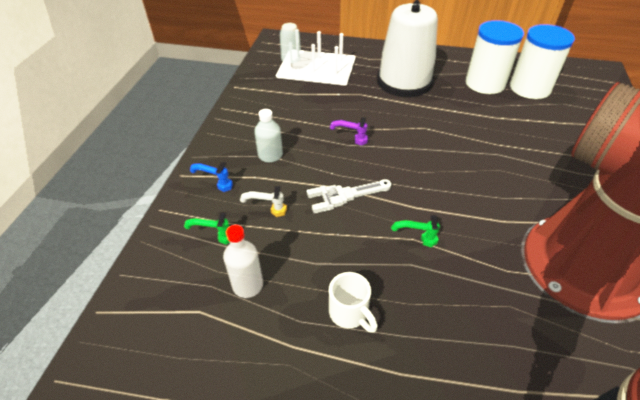

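View pics/wrist0.png

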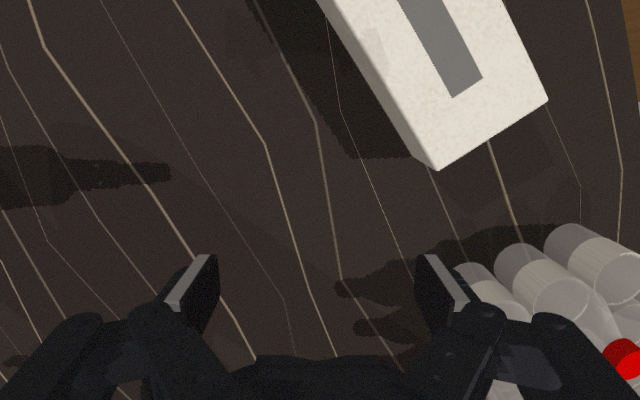

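```bash
python3 - <<'E'
from h import *
import pickle
s=pickle.load(open('scene0.pkl','rb')); d=pickle.load(open('side0.pkl','rb'))
a=cv2.resize(s['pixels'][160:290,250:350],None,fx=4,fy=4,interpolation=cv2.INTER_CUBIC)
b=cv2.resize(d['pixels'][165:230,230:400],None,fx=4,fy=4,interpolation=cv2.INTER_CUBIC)
save('c1.png',a); save('c2.png',b)
for c,pts in ((s,dict(tap=(293,258),wmouth=(294,218),hend=(299,178),milk=(203,215),water=(371,255),cup=(410,212))),(d,dict(tap=(278,208),hend=(386,186),mouth=(315,200)))):
    for k,p in pts.items(): print(k,depthpt(c,*p).round(3),on_plane(c,*p,0.01).round(3))
E
```

```text
tap [ 0.658 -0.003  0.014] [ 0.656 -0.005  0.01 ]
wmouth [ 0.557 -0.065  0.016] [ 0.553 -0.068  0.01 ]
hend [ 0.436 -0.127  0.017] [ 0.43 -0.13  0.01]
milk [ 0.724 -0.19   0.126] [ 0.659 -0.271  0.01 ]
water [0.665 0.191 0.17 ] [0.558 0.147 0.01 ]
cup [0.431 0.184 0.057] [0.392 0.172 0.01 ]
tap [ 0.649 -0.003  0.019] [ 0.652 -0.011  0.01 ]
hend [ 0.422 -0.125  0.013] [ 0.422 -0.129  0.01 ]
mouth [ 0.578 -0.062 -0.002] [ 0.576 -0.052  0.01 ]
```

View pics/c1.png

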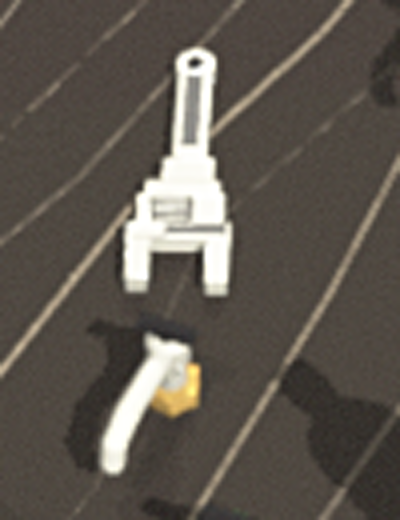

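View pics/c2.png

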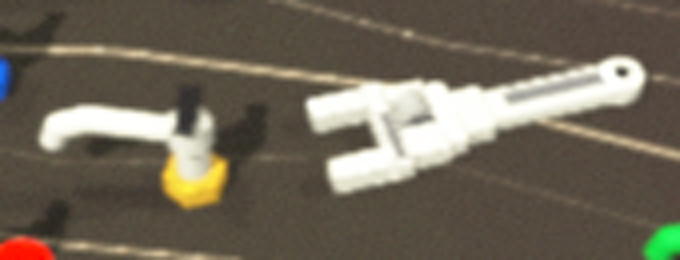

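```bash
cat >> h.py <<'E'
def delta(p, zyaw):
    """tool down, tool z-axis at yaw zyaw deg in world"""
    s=env.state(); R0=Rm(s['eef_rot'])
    a=np.radians(zyaw); z=np.array([np.cos(a),np.sin(a),0]); x=np.array([0,0,-1.]); y=np.cross(z,x)
    R1=np.stack([x,y,z],1)
    sh=R0.T@(np.array(p)-s['position'])*1000
    rv=Ro.from_matrix(R0.T@R1).as_rotvec(degrees=True)/5
    return np.r_[sh,rv].round(2)
def st():
    s=env.state(); R=Rm(s['eef_rot'])
    print('t',round(s['time'],2),'p',s['position'].round(4),'zyaw',round(np.degrees(np.arctan2(R[1,2],R[0,2])),2),'xax',R[:,0].round(4),'F',s['force'].round(1),'T',s['wrist_torque'].round(2),'g',round(s['grip_width'],4),'q',s['q'].round(1))
E
python3 - <<'E'
from h import *
st()
s=env.state();R=Rm(s['eef_rot']);print(R.round(3))
c=cams.get_image('wrist')
print('cam in tool',R.T@(np.array(c['eye'])-s['position']), 'view', R.T@Rm(c['rotation'])@[0,0,-1])
for y in (117,-63): print(y,delta([.5,-.08,.25],y))
E
```

```text
t 0.15 p [0.2047 0.4831 0.2499] zyaw 67.04 xax [-5.e-04 -8.e-04 -1.e+00] F [1.  0.2 0.2] T [-0.01 -0.   -0.02] g 0.0857 q [59.1 16.7 -8.8 64.6 -0.  82. ]
[[-0.    -0.921  0.39 ]
 [-0.001  0.39   0.921]
 [-1.     0.    -0.001]]
cam in tool [-0.12308119  0.07469391 -0.00018525] view [ 0.95766006 -0.28789917 -0.00113549]
117 [ 2.3000e-01 -4.9162e+02 -4.0335e+02 -9.9900e+00 -1.0000e-02 -1.0000e-02]
-63 [ 2.3000e-01 -4.9162e+02 -4.0335e+02  2.6010e+01 -1.0000e-02  1.0000e-02]
```

>>> jog_arm(
  deltas=[
    [0,-61,-50,-1.25,0,0],
    [0,-92,-75,-2.5,0,0],
    [0,-123,-100,-3.75,0,0],
    [0,-154,-125,-5,0,0],
    [0,-185,-150,-6.2,0,0],
    [0,-216,-176,-7.5,0,0],
    [0,-240,-200,-8.7,0,0],
    [0,-260,-213,-10,0,0],
  ],
)

```text
time: 0.87
position: [0.3427, 0.2201, 0.2501]
eef_rot: [127.7, 90.0, -117.5]
force: [1.2, 0.1, -0.6]
grip_width: 0.0857
```

```bash
python3 - <<'E'
from h import *
st(); print(delta([.5,-.08,.25],117))
E
```

```text
t 0.87 p [0.3427 0.2201 0.2501] zyaw 114.77 xax [-4.e-04 -7.e-04 -1.e+00] F [ 1.2  0.1 -0.6] T [ 0.02 -0.08  0.  ] g 0.0857 q [ 22.4   3.8 -24.8  61.4  -0.   -2.3]
[ 2.9000e-01 -1.7100e+01 -3.3842e+02 -4.5000e-01 -1.0000e-02 -1.0000e-02]
```

>>> jog_arm(
  deltas=[
    [0,-2,-40,0,0,0],
    [0,-4,-80,-0.2,0,0],
    [0,-6,-120,-0.4,0,0],
    [0,-8,-160,-0.4,0,0],
    [0,-10,-200,-0.4,0,0],
    [0,-12,-240,-0.4,0,0],
    [0,-15,-280,-0.4,0,0],
    [0,-17,-320,-0.4,0,0],
  ],
)

```text
time: 1.53
position: [0.4928, -0.0654, 0.2503]
eef_rot: [146.9, 90.0, -96.4]
force: [1.6, 1.1, -1.2]
grip_width: 0.0851
```

>>> jog_arm(
  deltas=[
    [0,0,0,0,0,0],
    [0,0,0,0,0,0],
    [0,0,0,0,0,0],
  ],
)

```text
time: 1.78
position: [0.4923, -0.0653, 0.2499]
eef_rot: [60.9, 89.9, 177.6]
force: [-0.3, 0.7, -0.1]
grip_width: 0.0854
```

```bash
python3 - <<'E'
from h import *
import pickle
st()
c=cams.get_image('wrist'); save('w1.png',c['pixels']); pickle.dump(c,open('w1.pkl','wb'))
E
```

```text
t 1.78 p [ 0.4923 -0.0653  0.2499] zyaw 116.7 xax [-1.2e-03  1.0e-04 -1.0e+00] F [-0.3  0.7 -0.1] T [-0.01  0.03  0.05] g 0.0854 q [-16.   13.6 -12.9  63.5  -0.  -42.7]
```

View pics/w1.png

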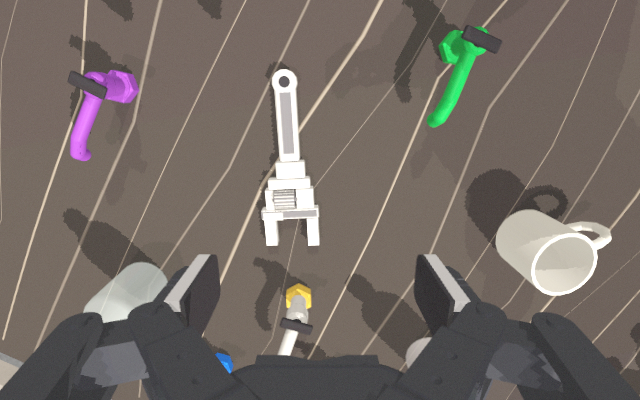

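```bash
python3 - <<'E'
from h import *
import pickle
c=pickle.load(open('w1.pkl','rb'))
save('w1c.png',cv2.resize(c['pixels'][60:340,220:360],None,fx=4,fy=4,interpolation=cv2.INTER_CUBIC)[:, :][560:])
hsv=cv2.cvtColor(c['pixels'],cv2.COLOR_RGB2HSV)
m=cv2.inRange(hsv,(0,0,110),(179,70,255)); m[:60]=0;m[250:]=0;m[:,:240]=0;m[:,340:]=0
n,l,s,_=cv2.connectedComponentsWithStats(m); i=1+np.argmax(s[1:,4]); print(s[i])
ys,xs=np.where(l==i)
P=np.array([on_plane(c,u,v,0.014)[:2] for u,v in zip(xs,ys)])
r=cv2.minAreaRect((P*1000).astype(np.float32)); print(r)
cs=cv2.boxPoints(r); print(cs.round(1))
mb=cv2.inRange(hsv,(15,120,100),(35,255,255)); mb[:250]=0
n,l,s,ce=cv2.connectedComponentsWithStats(mb); i=1+np.argmax(s[1:,4]); print(s[i],ce[i],on_plane(c,*ce[i],.015).round(4))
E
```

```text
[  240    60   100   190 17774]
((499.5019836425781, -96.75553894042969), (207.68450927734375, 116.35848236083984), 26.841936111450195)
[[ 380.6  -91.7]
 [ 433.1 -195.6]
 [ 618.4 -101.8]
 [ 565.9    2. ]]
[286 283  25  26 356] [298.40730337 293.80617978] [ 0.6411 -0.0144  0.015 ]
```

View pics/w1c.png

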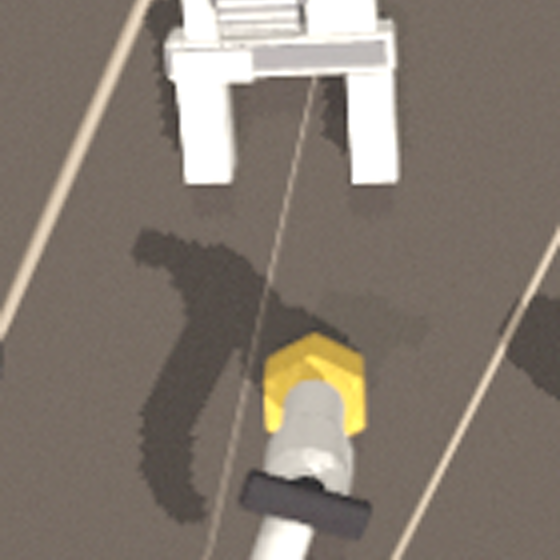

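```bash
cat > m.py <<'E'
from h import *
import pickle
def wmask(c,thr,box):
    g=cv2.cvtColor(c['pixels'],cv2.COLOR_RGB2GRAY); hsv=cv2.cvtColor(c['pixels'],cv2.COLOR_RGB2HSV)
    m=((g>thr)&(hsv[...,1]<50)).astype(np.uint8)*255
    o=np.zeros_like(m); x0,y0,x1,y1=box; o[y0:y1,x0:x1]=m[y0:y1,x0:x1]
    n,l,s,_=cv2.connectedComponentsWithStats(o); i=1+np.argmax(s[1:,4])
    return (l==i).astype(np.uint8)*255,s[i]
E
python3 - <<'E'
from m import *
c=pickle.load(open('w1.pkl','rb'))
m,s=wmask(c,150,(240,60,340,250)); print(s)
save('w1m.png',cv2.resize(m,None,fx=1,fy=1)[:,:,None].repeat(3,2)[50:270,220:360].repeat(3,0).repeat(3,1)[:600])
# profile along wrench: row edges -> world
for v in range(62,250,8):
    xs=np.where(m[v])[0]
    if len(xs):
        a=on_plane(c,xs.min()-.5,v,.014);b=on_plane(c,xs.max()+.5,v,.014)
        print(v,xs.min(),xs.max(),a[:2].round(4),b[:2].round(4),((a+b)/2)[:2].round(4),np.linalg.norm(a-b).round(4))
E
```

```text
[ 261   69   79  177 5344]
70 278 339 [ 0.419  -0.1457] [ 0.3909 -0.0896] [ 0.4049 -0.1176] 0.0627
78 272 335 [ 0.4287 -0.1478] [ 0.3995 -0.0897] [ 0.4141 -0.1187] 0.0651
86 273 329 [ 0.4354 -0.1436] [ 0.4093 -0.0915] [ 0.4223 -0.1176] 0.0583
94 275 324 [ 0.4417 -0.1385] [ 0.4186 -0.0925] [ 0.4301 -0.1155] 0.0514
102 275 319 [ 0.4489 -0.1351] [ 0.428  -0.0935] [ 0.4385 -0.1143] 0.0466
110 276 313 [ 0.4558 -0.1307] [ 0.438  -0.0954] [ 0.4469 -0.1131] 0.0396
118 276 308 [ 0.4632 -0.1273] [ 0.4477 -0.0964] [ 0.4554 -0.1119] 0.0346
126 277 302 [ 0.4702 -0.1229] [ 0.4579 -0.0984] [ 0.4641 -0.1106] 0.0274
134 278 298 [ 0.4773 -0.1184] [ 0.4673 -0.0985] [ 0.4723 -0.1084] 0.0223
142 278 298 [ 0.485  -0.1148] [ 0.4749 -0.0948] [ 0.48   -0.1048] 0.0224
150 279 299 [ 0.4923 -0.1103] [ 0.4822 -0.0901] [ 0.4872 -0.1002] 0.0226
158 279 299 [ 0.5002 -0.1066] [ 0.49   -0.0863] [ 0.4951 -0.0964] 0.0227
166 275 304 [ 0.5101 -0.1068] [ 0.4954 -0.0776] [ 0.5028 -0.0922] 0.0327
174 276 305 [ 0.5177 -0.1021] [ 0.5029 -0.0727] [ 0.5103 -0.0874] 0.0329
182 268 310 [ 0.5299 -0.1062] [ 0.5085 -0.0638] [ 0.5192 -0.085 ] 0.0475
190 265 313 [ 0.5397 -0.1054] [ 0.5152 -0.0567] [ 0.5275 -0.0811] 0.0545
198 265 313 [ 0.5482 -0.1016] [ 0.5235 -0.0526] [ 0.5358 -0.0771] 0.0548
206 266 318 [ 0.5563 -0.0967] [ 0.5294 -0.0434] [ 0.5428 -0.07  ] 0.0597
214 261 318 [ 0.5676 -0.0979] [ 0.5379 -0.0391] [ 0.5527 -0.0685] 0.0659
222 264 318 [ 0.5749 -0.0909] [ 0.5465 -0.0347] [ 0.5607 -0.0628] 0.0629
230 265 318 [ 0.5834 -0.0858] [ 0.5553 -0.0303] [ 0.5693 -0.058 ] 0.0622
238 266 319 [ 0.592  -0.0807] [ 0.5637 -0.0247] [ 0.5778 -0.0527] 0.0627
```

View pics/w1m.png

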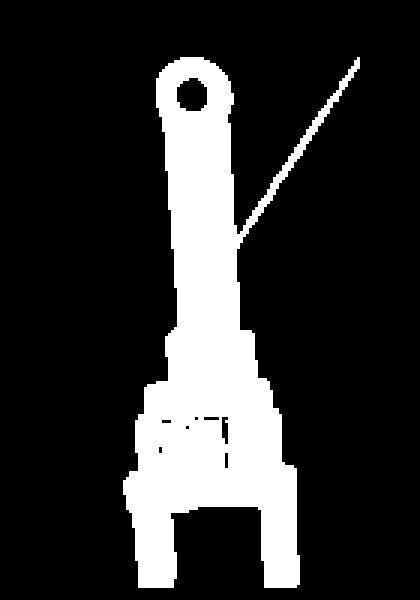

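```bash
python3 - <<'E'
from h import *
print(delta([.64,-.015,.25],117),delta([.64,-.015,.125],117))
E
```

```text
[-1.0000e-01 -1.5442e+02 -2.2240e+01 -5.0000e-02  1.0000e-02 -1.0000e-02] [ 1.2490e+02 -1.5454e+02 -2.2300e+01 -5.0000e-02  1.0000e-02 -1.0000e-02]
```

>>> jog_arm(
  deltas=[
    [0,-38,-5,0,0,0],
    [0,-77,-10,0,0,0],
    [20,-115,-16,0,0,0],
    [50,-150,-20,0,0,0],
    [80,-154,-22,0,0,0],
    [110,-154,-22,0,0,0],
    [125,-154,-22,0,0,0],
    [125,-154,-22,0,0,0],
  ],
)

```text
time: 2.5
position: [0.6363, -0.0128, 0.1209]
eef_rot: [55.8, 89.5, 172.7]
force: [-1.4, 0.3, -0.3]
grip_width: 0.0854
```

>>> jog_arm(
  deltas=[
    [0,0,0,0,0,0],
    [0,0,0,0,0,0],
    [0,0,0,0,0,0],
  ],
)

```text
time: 2.75
position: [0.6369, -0.0123, 0.1227]
eef_rot: [55.2, 89.7, 172.2]
force: [-0.0, 0.2, -0.6]
grip_width: 0.0851
```

```bash
python3 - <<'E'
from m import *
st()
c=cams.get_image('wrist'); save('w2.png',c['pixels']); pickle.dump(c,open('w2.pkl','wb'))
E
```

```text
t 2.75 p [ 0.6369 -0.0123  0.1227] zyaw 116.95 xax [-5.9e-03  8.0e-04 -1.0e+00] F [-0.   0.2 -0.6] T [-0.04 -0.02  0.02] g 0.0851 q [ -7.7  34.1  -1.1  55.2   0.  -34.6]
```

View pics/w2.png

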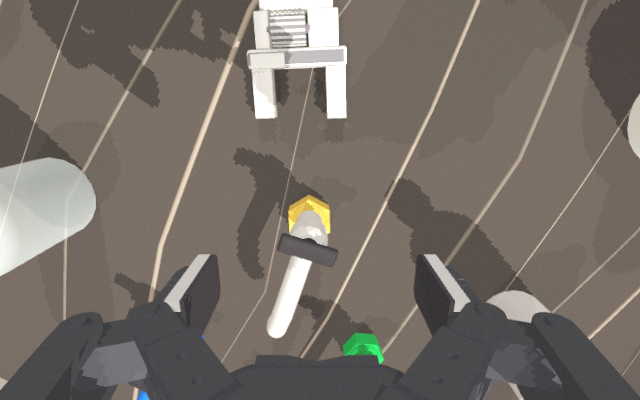

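```bash
python3 - <<'E'
from m import *
c=pickle.load(open('w2.pkl','rb'))
save('w2n.png',cv2.resize(c['pixels'][185:255,270:350],None,fx=8,fy=8,interpolation=cv2.INTER_CUBIC))
save('w2w.png',cv2.resize(c['pixels'][0:130,225:365],None,fx=4.5,fy=4.5,interpolation=cv2.INTER_CUBIC))
E
```

```text
(no output)
```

View pics/w2n.png

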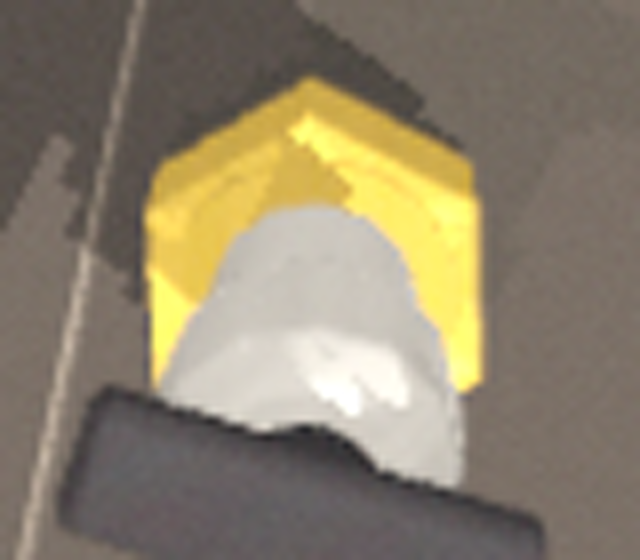

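View pics/w2w.png

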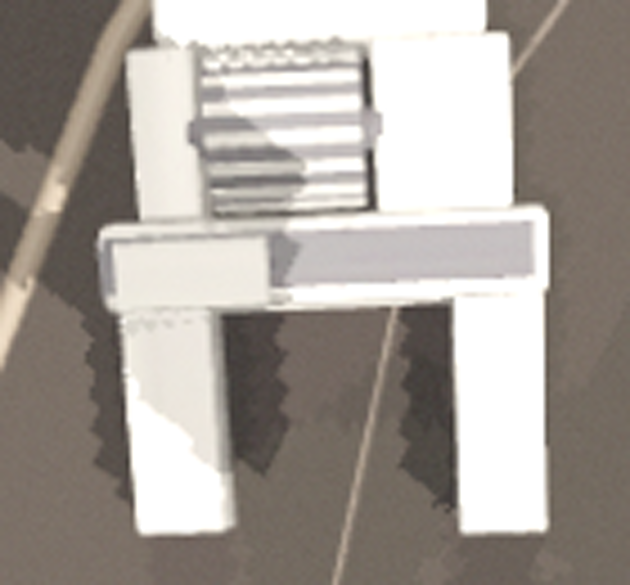

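```bash
python3 - <<'E'
from m import *
c=pickle.load(open('w2.pkl','rb'))
def N(x,y,z=.015): return on_plane(c,270+(x+.5)/8-.5,185+(y+.5)/8-.5,z)[:2]*1000
def W(x,y,z=.014): return on_plane(c,225+(x+.5)/4.5-.5,(y+.5)/4.5-.5,z)[:2]*1000
LT,RT,RB,LB,T=N(146,210),N(481,200),N(481,385),N(152,385),N(290,122)
for n,p in zip(('LT','RT','RB','LB','T'),(LT,RT,RB,LB,T)): print(n,p.round(1))
ang=lambda a,b: np.degrees(np.arctan2(*(b-a)[::-1])).round(2)
print('L',ang(LT,LB),np.linalg.norm(LT-LB),'R',ang(RT,RB),np.linalg.norm(RT-RB),'LT-RT',ang(LT,RT)-90,np.linalg.norm(LT-RT), 'T-LT',ang(T,LT),'T-RT',ang(T,RT),np.linalg.norm(T-LT),np.linalg.norm(T-RT))
print('centre LT-RB',(LT+RB)/2,'LB-RT',(LB+RT)/2)
A,B=W(452,300),W(460,531); C,D=W(235,528),W(135,533);E_,F=W(548,531),W(546,290)
print('fixed inner',A,B,ang(A,B),'outer',ang(F,E_),'tips',ang(D,E_)-90, 'width D-E',np.linalg.norm(D-E_),'mov tip inner',C, np.linalg.norm(C-B))
E
```

```text
LT [649.9 -27.9]
RT [635.2  -1.2]
RB [651.2   7.2]
LB [665.1 -20. ]
T [636.5 -20. ]
L 27.42 17.122849604055308 R 27.63 18.08099374741923 LT-RT 28.75 30.448081196057043 T-LT -30.65 T-RT 93.76 15.587770329749404 18.790409381407862
centre LT-RB [650.5551215  -10.36939116] LB-RT [650.14521692 -10.61946092]
fixed inner [549.65043366 -49.25069401] [578.32228673 -33.07644364] 29.43 outer 28.71 tips 27.17 width D-E 62.14959125529906 mov tip inner [593.23000463 -63.42876446] 33.81572758979166
```

```bash
python3 - <<'E'
from h import *
print(delta([.4728,-.1069,.122],118.3),delta([.4728,-.1069,.024],118.3))
E
```

```text
[ 1.5800e+00  1.8923e+02 -9.7400e+00 -2.8000e-01  4.0000e-02 -5.0000e-02] [ 9.9580e+01  1.8878e+02 -1.0050e+01 -2.8000e-01  4.0000e-02 -5.0000e-02]
```

>>> jog_arm(
  deltas=[
    [0,38,-2,-0.1,0,0],
    [0,77,-4,-0.2,0,0],
    [0,115,-6,-0.28,0,0],
    [0,150,-8,-0.28,0.04,-0.05],
    [10,180,-10,-0.28,0.04,-0.05],
    [40,189,-10,-0.28,0.04,-0.05],
    [60,189,-10,-0.28,0.04,-0.05],
    [60,189,-10,-0.28,0.04,-0.05],
  ],
)

```text
time: 3.47
position: [0.4708, -0.107, 0.0621]
eef_rot: [48.2, 89.9, 166.5]
force: [-0.7, -0.2, -0.0]
grip_width: 0.0856
```

>>> jog_arm(
  deltas=[
    [0,0,0,0,0,0],
    [0,0,0,0,0,0],
    [0,0,0,0,0,0],
  ],
)

```text
time: 3.72
position: [0.4722, -0.1072, 0.0634]
eef_rot: [85.7, 90.0, -156.0]
force: [0.2, 0.1, 0.2]
grip_width: 0.0857
```

```bash
python3 - <<'E'
from m import *
st()
c=cams.get_image('wrist'); save('w3.png',c['pixels']); pickle.dump(c,open('w3.pkl','wb'))
print(delta([.4728,-.1069,.024],118.3))
E
```

```text
t 3.72 p [ 0.4722 -0.1072  0.0634] zyaw 118.27 xax [-3.e-04 -1.e-04 -1.e+00] F [0.2 0.1 0.2] T [0.03 0.04 0.  ] g 0.0857 q [-21.4  23.6 -30.5  35.9  -0.  -49.7]
[ 3.931e+01 -7.300e-01 -1.100e-01 -1.000e-02  0.000e+00 -0.000e+00]
```

View pics/w3.png

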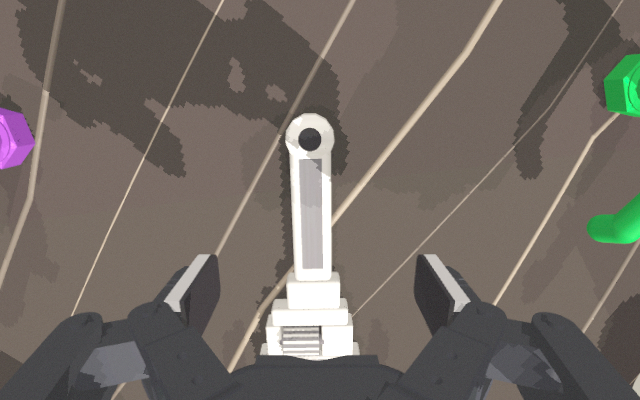

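```bash
python3 - <<'E'
from m import *
c=pickle.load(open('w3.pkl','rb'))
g=cv2.cvtColor(c['pixels'],cv2.COLOR_RGB2GRAY).astype(float)
M=[]
for v in range(165,272,6):
    gx=np.gradient(cv2.GaussianBlur(g,(3,3),0)[v]); 
    l=275+np.argmax(gx[275:305]); r=318+np.argmin(gx[318:345])
    a=on_plane(c,l,v,.014);b=on_plane(c,r,v,.014); M.append((a+b)[:2]/2)
    if v%12==9: print(v,l,r,M[-1].round(4),np.linalg.norm(a-b).round(4))
M=np.array(M);f=cv2.fitLine(M.astype(np.float32),cv2.DIST_HUBER,0,.001,.001).ravel();print(f,np.degrees(np.arctan2(f[1],f[0])))
h=np.array([.4728,-.1069]);d=f[:2];n=np.array([-d[1],d[0]]);print('line offset of handle est (mm)',(h-f[2:])@n*1000)
top=on_plane(c,309.5,114,.014); print('end',top)
E
```

```text
165 290 331 [ 0.4378 -0.1284] 0.0214
177 290 330 [ 0.4436 -0.1256] 0.0211
189 291 331 [ 0.4491 -0.122 ] 0.0213
201 291 331 [ 0.455  -0.1189] 0.0216
213 292 331 [ 0.4609 -0.1154] 0.0212
225 292 332 [ 0.467  -0.1119] 0.022
237 293 331 [ 0.4733 -0.1085] 0.0212
249 293 331 [ 0.4798 -0.1051] 0.0214
261 294 331 [ 0.4863 -0.1013] 0.0211
[ 0.8731283   0.48749048  0.46131495 -0.1153101 ] 29.17577
line offset of handle est (mm) 1.7442444012487295
end [ 0.4150753  -0.14101485  0.014     ]
```

>>> jog_arm(
  deltas=[
    [20,-1,-1.5,-0.1,0,0],
    [35,-1,-1.5,-0.1,0,0],
    [39,-1,-1.5,-0.1,0,0],
    [39,-1,-1.5,-0.1,0,0],
    [39,-1,-1.5,-0.1,0,0],
  ],
)

```text
time: 4.18
position: [0.4741, -0.108, 0.0249]
eef_rot: [144.4, 90.0, -96.9]
force: [-0.6, -0.0, -0.3]
grip_width: 0.0853
```

>>> jog_arm(
  deltas=[
    [0,0,0,0,0,0],
    [0,0,0,0,0,0],
    [0,0,0,0,0,0],
    [0,0,0,0,0,0],
    [0,0,0,0,0,0],
    [0,0,0,0,0,0],
    [0,0,0,0,0,0],
    [0,0,0,0,0,0],
  ],
  jaw=15,
)

```text
time: 4.85
position: [0.4743, -0.1081, 0.0254]
eef_rot: [-165.8, 90.0, -47.0]
force: [-0.8, 1.0, 7.0]
grip_width: 0.0198
```

```bash
python3 - <<'E'
from h import *
st()
E
```

```text
t 4.85 p [ 0.4743 -0.1081  0.0254] zyaw 118.78 xax [ 5.e-04 -6.e-04 -1.e+00] F [-0.8  1.   7. ] T [ 0.08  0.32 -0.02] g 0.0198 q [-21.4  27.2 -32.2  30.5  -0.  -50.2]
```

```bash
python3 - <<'E'
from m import *
c=cams.get_image('wrist'); save('w4.png',c['pixels']); pickle.dump(c,open('w4.pkl','wb'))
c=cams.get_image('side'); pickle.dump(c,open('s4.pkl','wb')); save('s4.png',cv2.resize(c['pixels'][130:260,220:420],None,fx=4,fy=4,interpolation=cv2.INTER_CUBIC))
E
```

```text
(no output)
```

View pics/w4.png

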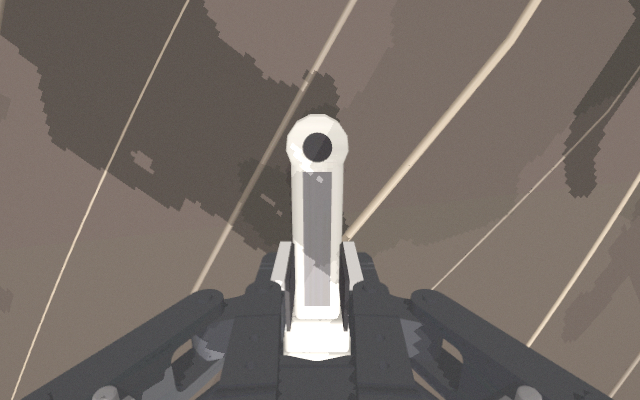

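View pics/s4.png

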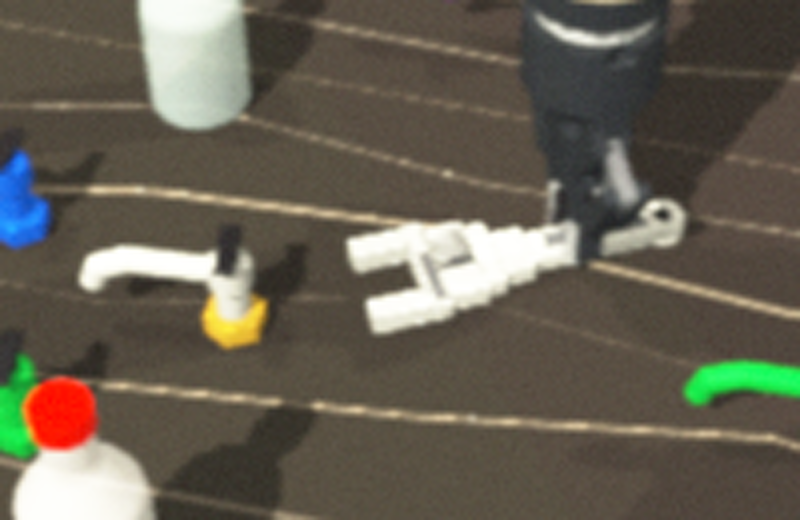

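```bash
python3 - <<'E'
from m import *
c=pickle.load(open('w4.pkl','rb'))
e=on_plane(c,317,114,.014)[:2]*1000; p=np.array([474.3,-108.1])
print(e,np.linalg.norm(p-e),np.degrees(np.arctan2(*(p-e)[::-1])))
s=pickle.load(open('s4.pkl','rb'))
for n,x,y in (('fixed tip outer',370,325),('fixed inner tip',366,298),('mov tip inner',356,268),('mov outer',347,240)):
    print(n,on_plane(s,220+x/4,130+y/4,.014)[:2]*1000)
a=np.radians(28.8);xh=np.array([np.cos(a),np.sin(a)]);yh=np.array([-xh[1],xh[0]])
m=p+115*xh; print('mouth if at 115',m,'fixed tip inner pred',m+13*xh+15*yh); r=np.array([650.4,-10.5])-m; print(r@xh,r@yh)
E
```

```text
[ 414.17340691 -139.97573675] 68.0534333459791 27.93001881118991
fixed tip outer [572.89781754 -13.7304604 ]
fixed inner tip [579.55690101 -32.97472088]
mov tip inner [590.28038737 -54.35879207]
mov outer [600.40787372 -74.97003403]
mouth if at 115 [575.07526821 -52.69832748] fixed tip inner pred [579.24094993 -33.29092951]
86.33676494805181 0.6907099629689984
```

>>> jog_arm(
  deltas=[
    [0,-8,1,0,0,0],
    [0,-16,2,0,0,0],
    [0,-26,3,0,0,0],
    [0,-38,3,0,0,0],
    [0,-50,3,0,0,0],
    [0,-55,3,0,0,0],
    [0,-55,3,0,0,0],
    [0,-55,3,0,0,0],
  ],
)

```text
time: 5.62
position: [0.522, -0.0786, 0.0255]
eef_rot: [-119.0, 89.9, -0.2]
force: [2.5, 1.4, 0.1]
grip_width: 0.0203
```

```bash
python3 - <<'E'
from m import *
st()
for n in ('side','scene'):
    c=cams.get_image(n); pickle.dump(c,open(n+'5.pkl','wb'))
    x0,y0=(230,150) if n=='side' else (230,190)
    save(n+'5.png',cv2.resize(c['pixels'][y0:y0+90,x0:x0+130],None,fx=6,fy=6,interpolation=cv2.INTER_CUBIC))
E
```

```text
t 5.62 p [ 0.522  -0.0786  0.0255] zyaw 118.84 xax [ 0.0021 -0.     -1.    ] F [2.5 1.4 0.1] T [ 0.26 -0.51  0.04] g 0.0203 q [-16.5  30.4 -25.9  33.6   0.  -45.4]
```

View pics/side5.png

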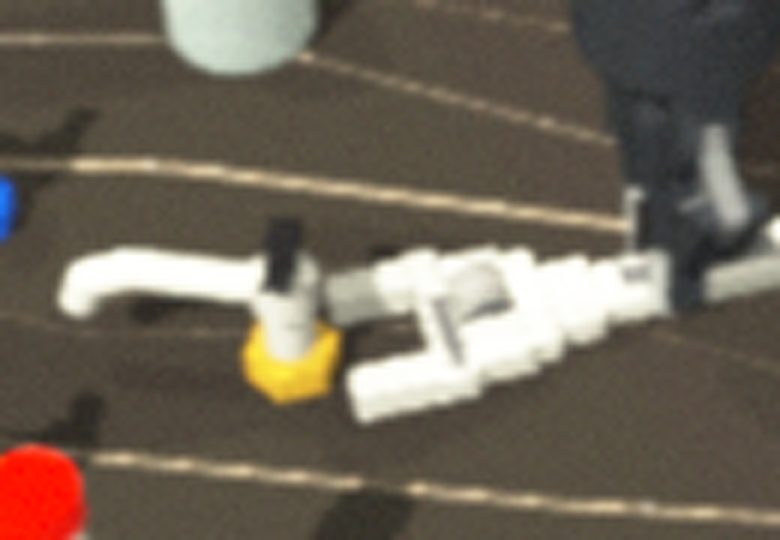

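View pics/scene5.png

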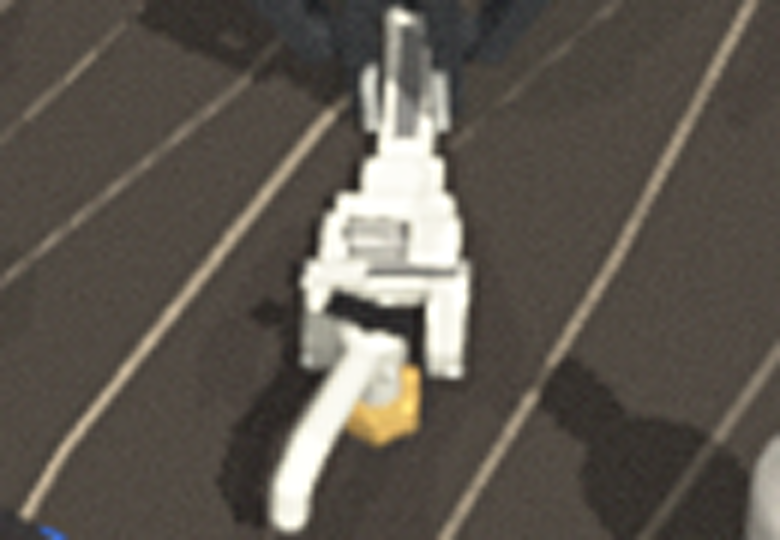

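```bash
python3 - <<'E'
from m import *
s=env.state(); p=s['position'][:2]*1000
a=np.radians(28.84);xh=np.array([np.cos(a),np.sin(a)]);yh=np.array([-xh[1],xh[0]])
m=p+115*xh
r=np.array([650.4,-10.5])-m; print('mouth',m,'nut rel',r@xh,r@yh)
S=pickle.load(open('scene5.pkl','rb'));D=pickle.load(open('side5.pkl','rb'))
f=lambda c,x0,y0,x,y,z:on_plane(c,x0+(x+.5)/6-.5,y0+(y+.5)/6-.5,z)[:2]*1000
for n,q in (('S fixtip in',f(S,230,190,429,375,.014)),('S fix inner throat',f(S,230,190,427,310,.014)),('S nut rt near',f(S,230,190,418,368,.015)),('S nut rt far',f(S,230,190,417,415,.015)),('S nut far',f(S,230,190,382,428,.015)),
 ('D fixtip in',f(D,230,150,347,372,.014)),('D nut corner rgt',f(D,230,150,340,350,.015)),('D nut corner bot',f(D,230,150,332,375,.015)),('D nut lb',f(D,230,150,285,385,.015))):
    d=q-m; print(n,q.round(1),'wrench frame',round(d@xh,1),round(d@yh,1))
E
```

```text
mouth [622.06830531 -23.42014195] nut rel 31.0499471287108 -2.3485688348977756
S fixtip in [634.3   3.7] wrench frame 23.8 17.9
S fix inner throat [607.9 -13.7] wrench frame -7.7 15.3
S nut rt near [634.2  -1.3] wrench frame 21.3 13.5
S nut rt far [653.3  10.2] wrench frame 43.6 14.4
S nut far [665.2   1.8] wrench frame 49.9 1.3
D fixtip in [627.1  -1.6] wrench frame 14.9 16.7
D nut corner rgt [632.2 -10.8] wrench frame 15.0 6.2
D nut corner bot [631.9   1.7] wrench frame 20.7 17.3
D nut lb [647.5   9.9] wrench frame 38.4 16.9
```

>>> jog_arm(
  deltas=[
    [0,-4,0,0,0,0],
    [0,-8,0,0,0,0],
    [0,-12,0,0,0,0],
    [0,-16,0,0,0,0],
    [0,-16,0,0,0,0],
  ],
)

```text
time: 6.13
position: [0.5346, -0.0714, 0.0255]
eef_rot: [142.1, 90.0, -99.1]
force: [-2.7, -1.0, 5.3]
grip_width: 0.0202
```

```bash
python3 - <<'E'
from m import *
st()
for n in ('scene',):
    c=cams.get_image(n); pickle.dump(c,open(n+'6.pkl','wb'))
    x0,y0=(230,190)
    save(n+'6.png',cv2.resize(c['pixels'][y0:y0+90,x0:x0+130],None,fx=6,fy=6,interpolation=cv2.INTER_CUBIC))
E
```

```text
t 6.13 p [ 0.5346 -0.0714  0.0255] zyaw 118.77 xax [-1.e-04 -8.e-04 -1.e+00] F [-2.7 -1.   5.3] T [-0.27  0.52 -0.  ] g 0.0202 q [-15.4  31.4 -23.9  34.7  -0.  -44.1]
```

View pics/scene6.png

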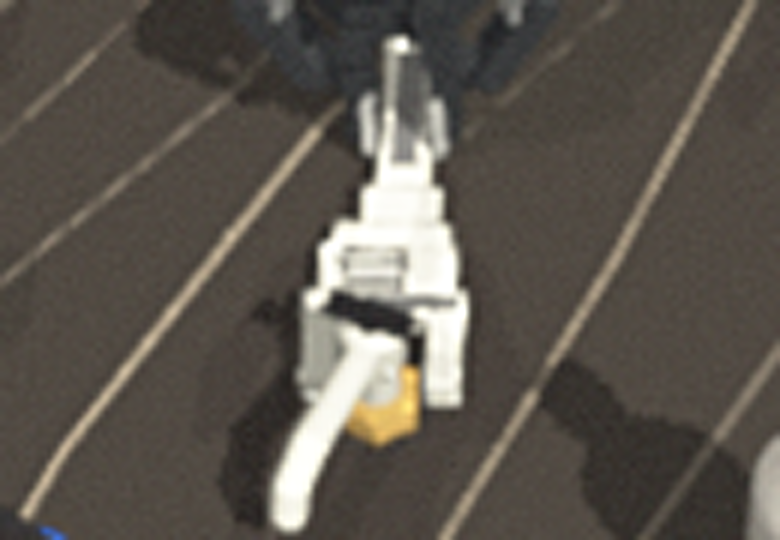

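>>> jog_arm(
  deltas=[
    [0,-4,0,0,0,0],
    [0,-8,0,0,0,0],
    [0,-11,0,0,0,0],
    [0,-13,0,0,0,0],
    [0,-13,0,0,0,0],
  ],
)

```text
time: 6.6
position: [0.5453, -0.0655, 0.0255]
eef_rot: [106.2, 89.9, -135.1]
force: [-3.4, -1.9, 4.5]
grip_width: 0.0198
```

```bash
cat >> m.py <<'E'
def rel(nut=(650.4,-10.5)):
    st(); s=env.state(); p=s['position'][:2]*1000; R=Rm(s['eef_rot']); xh=-R[:2,1]; yh=R[:2,2]
    r=np.array(nut)-p-115*xh; print('nut rel mouth along %.1f lat %.1f'%(r@xh,r@yh),'F along %.1f lat %.1f'%(s['force'][:2]@xh,s['force'][:2]@yh))
E
python3 - <<'E'
from m import *
rel()
for n in ('scene',):
    c=cams.get_image(n); pickle.dump(c,open(n+'7.pkl','wb'))
    x0,y0=(230,190)
    save(n+'7.png',cv2.resize(c['pixels'][y0:y0+90,x0:x0+130],None,fx=6,fy=6,interpolation=cv2.INTER_CUBIC))
E
```

```text
t 6.6 p [ 0.5453 -0.0655  0.0255] zyaw 118.74 xax [-0.0012 -0.0012 -1.    ] F [-3.4 -1.9  4.5] T [-0.36  0.72  0.01] g 0.0198 q [-14.4  32.3 -22.2  35.5  -0.1 -43.2]
nut rel mouth along 3.6 lat -2.3 F along -3.9 lat -0.0
```

View pics/scene7.png

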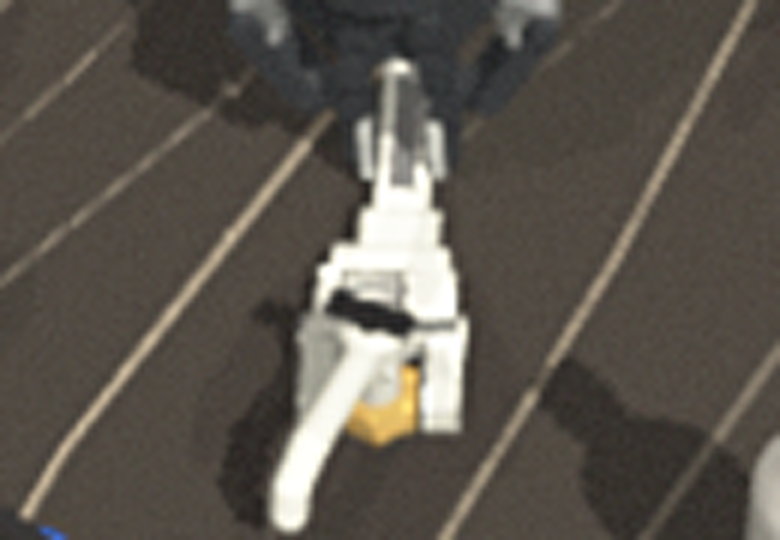

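>>> jog_arm(
  deltas=[
    [0,-2,0,0,0,0],
    [0,-4,0,0,0,0],
    [0,-4,0,0,0,0],
  ],
)

```text
time: 6.9
position: [0.548, -0.0639, 0.0255]
eef_rot: [96.4, 89.8, -144.9]
force: [-4.3, -2.3, 6.2]
grip_width: 0.0202
```

```bash
python3 - <<'E'
from m import *
rel()
E
```

```text
t 6.9 p [ 0.548  -0.0639  0.0255] zyaw 118.72 xax [-0.0024 -0.0017 -1.    ] F [-4.3 -2.3  6.2] T [-0.48  0.87  0.  ] g 0.0202 q [-14.2  32.5 -21.8  35.9  -0.1 -42.9]
nut rel mouth along 0.5 lat -2.3 F along -4.9 lat 0.0
```

>>> jog_arm(
  deltas=[
    [0,-2,0,0,0,0],
    [0,-2,-1,0,0,0],
    [0,-2,-2,0,0,0],
    [0,-2,-2,0,0,0],
  ],
)

```text
time: 7.23
position: [0.5492, -0.0638, 0.0255]
eef_rot: [55.5, 89.7, 174.2]
force: [-5.8, 3.5, 10.0]
grip_width: 0.0199
```

```bash
python3 - <<'E'
from m import *
rel()
E
```

```text
t 7.23 p [ 0.5492 -0.0638  0.0255] zyaw 118.73 xax [-4.8e-03  5.0e-04 -1.0e+00] F [-5.8  3.5 10. ] T [0.8  1.32 0.01] g 0.0199 q [-14.2  32.7 -21.4  36.2  -0.  -42.9]
nut rel mouth along -0.6 lat -1.9 F along -3.4 lat 5.9
```

>>> jog_arm(
  deltas=[
    [0,0,0,0,0,0],
    [0,0,0,0,0,0],
    [0,0,0,0,0,0],
    [0,0,0,0,0,0],
    [-10,0,0,0,0,0],
    [-40,0,0,0,0,0],
    [-70,0,0,0,0,0],
    [-70,0,0,0,0,0],
  ],
  jaw=60,
)

```text
time: 7.9
position: [0.5528, -0.0647, 0.1011]
eef_rot: [-144.3, 89.8, -25.6]
force: [1.2, -0.6, 0.3]
grip_width: 0.0602
```

```bash
python3 - <<'E'
from m import *
st()
for i in (1,):
    print(delta([.625,-.02,.125],118.7))
for n in ('scene','side'):
    c=cams.get_image(n); pickle.dump(c,open(n+'8.pkl','wb'))
    x0,y0=(230,190) if n=='scene' else (230,150)
    save(n+'8.png',cv2.resize(c['pixels'][y0:y0+90,x0:x0+130],None,fx=6,fy=6,interpolation=cv2.INTER_CUBIC))
E
```

```text
t 7.9 p [ 0.5528 -0.0647  0.1011] zyaw 118.74 xax [ 0.003  -0.0014 -1.    ] F [ 1.2 -0.6  0.3] T [ 0.02 -0.09  0.05] g 0.0602 q [-14.2  27.1 -17.1  45.6  -0.  -42.9]
[-2.375e+01 -8.480e+01  4.390e+00  1.000e-02 -3.000e-02  2.000e-02]
```

View pics/scene8.png

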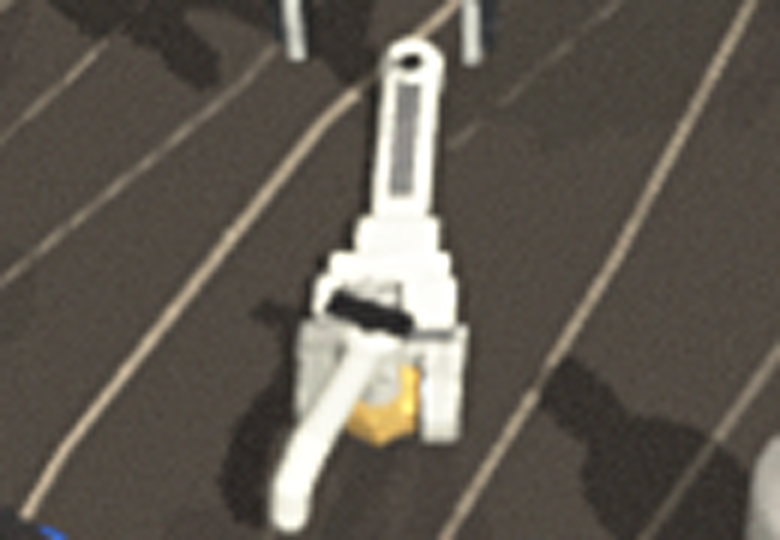

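View pics/side8.png

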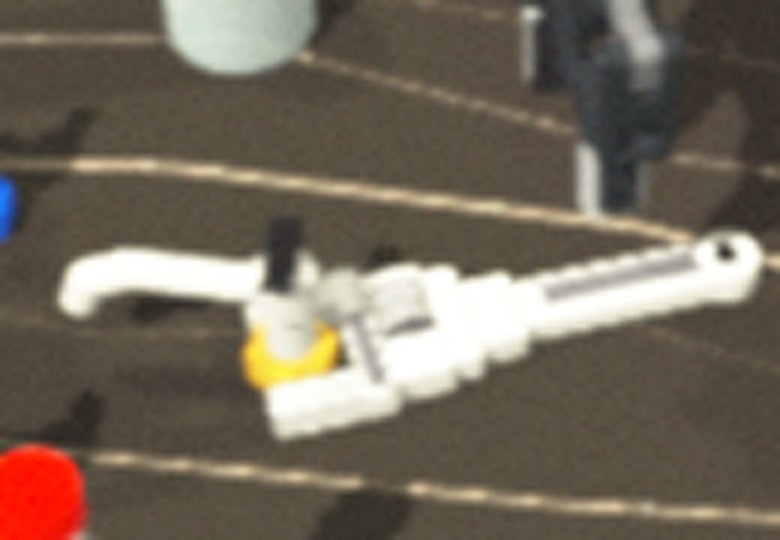

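>>> jog_arm(
  deltas=[
    [-20,-20,2,0,0,0],
    [-24,-50,4,0,0,0],
    [-24,-80,4,0,0,0],
    [-24,-85,4,0,0,0],
    [-24,-85,4,0,0,0],
    [-24,-85,4,0,0,0],
  ],
)

```text
time: 8.5
position: [0.6222, -0.0196, 0.1197]
eef_rot: [63.3, 89.8, -178.0]
force: [-1.0, -0.3, -0.6]
grip_width: 0.06
```

```bash
python3 - <<'E'
from m import *
st()
c=cams.get_image('wrist'); save('w9.png',c['pixels']); pickle.dump(c,open('w9.pkl','wb'))
save('w9c.png',cv2.resize(c['pixels'][80:280,250:380],None,fx=6,fy=6,interpolation=cv2.INTER_CUBIC)[400:1000])
E
```

```text
t 8.5 p [ 0.6222 -0.0196  0.1197] zyaw 118.76 xax [-4.1e-03 -1.0e-04 -1.0e+00] F [-1.  -0.3 -0.6] T [ 0.04 -0.07 -0.03] g 0.06 q [ -8.5  32.7  -4.1  53.5  -0.  -37.3]
```

View pics/w9.png

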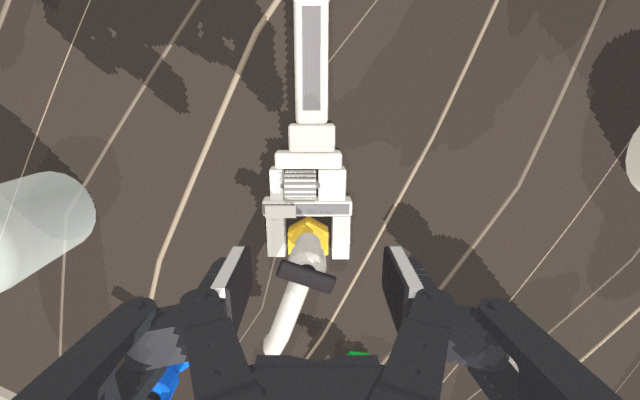

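View pics/w9c.png

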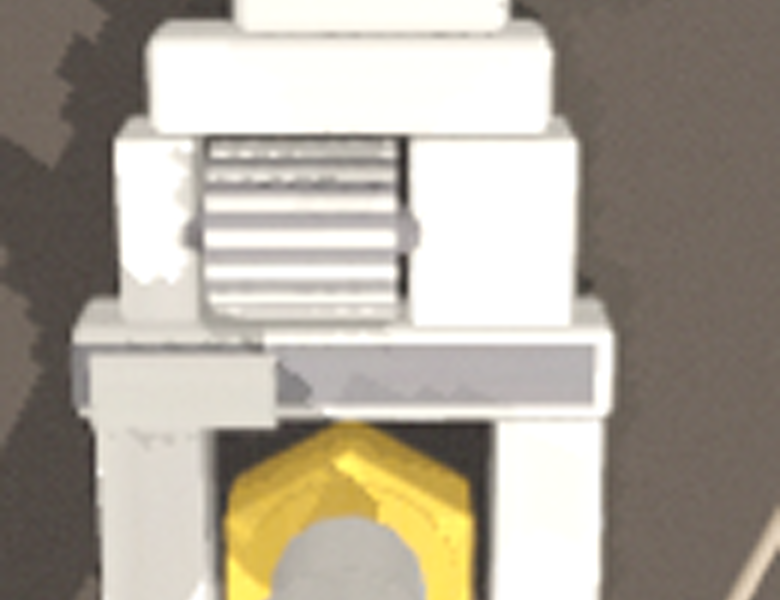

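```bash
python3 - <<'E'
from m import *
c=pickle.load(open('w9.pkl','rb'))
W=lambda x,y,z:on_plane(c,250+(x+.5)/6-.5,80+(y+400.5)/6-.5,z)[:2]*1000
ax=W(189,232,.0115);bx=W(409,230,.0115); print('axle ends',ax,bx,(ax+bx)/2,np.degrees(np.arctan2(*(bx-ax)[::-1]))-90)
print('roll top centre?',W(302,232,.0215), 'fix inner',W(492,430,.014),W(497,600,.014))
for x,y in ((77,330),(612,330)): print(W(x,y,.014))
N=[W(228,520,.015),W(472,517,.015),W(345,455,.015)]
print('nut L R T',N,np.linalg.norm(N[0]-N[1]))
print('nut ctr est', np.linalg.norm(N[0]-N[2]),np.linalg.norm(N[1]-N[2]))
# handle line
g=cv2.GaussianBlur(cv2.cvtColor(c['pixels'],cv2.COLOR_RGB2GRAY).astype(np.float32),(3,3),0)
M=[]
for v in range(10,112,6):
    gx=np.gradient(g[v]); l=280+np.argmax(gx[280:303]); r=318+np.argmin(gx[318:340])
    a=on_plane(c,l,v,.014);b=on_plane(c,r,v,.014); M.append((a+b)[:2]/2*1000)
f=cv2.fitLine(np.array(M,np.float32),cv2.DIST_HUBER,0,.01,.01).ravel();d=f[:2]*np.sign(f[0]);print('heading',np.degrees(np.arctan2(d[1],d[0])))
n=np.array([-d[1],d[0]])
r=np.array([650.4,-10.5])-f[2:]; print('nut lateral to handle line',r@n)
r=W(302,232,.0215)-f[2:]; print('roll lateral',r@n)
E
```

```text
axle ends [621.0323342  -48.05786147] [608.24105201 -25.27579495] [614.6366931  -36.66682821] 29.31258877071157
roll top centre? [612.08820323 -37.07640817] fix inner [624.69436669  -4.76264723] [643.91703586   6.84933083]
[637.51495192 -54.36338389]
[606.79625612   1.54044185]
nut L R T [array([650.08569911, -27.47153176]), array([635.388183,  -1.556818]), array([635.74495779, -18.96774792])] 29.79243812130757
nut ctr est 16.672468365792003 17.414584944429567
heading 29.170948
nut lateral to handle line -3.865479502474031
roll lateral -8.397362914858594
```

```bash
python3 - <<'E'
from m import *
print(delta([.608,-.0404,.12],119),delta([.608,-.0404,.048],119))
E
```

```text
[ 5.000e-02  2.201e+01 -1.122e+01 -5.000e-02  2.000e-02 -4.000e-02] [ 7.205e+01  2.175e+01 -1.134e+01 -5.000e-02  2.000e-02 -4.000e-02]
```

>>> jog_arm(
  deltas=[
    [0,11,-6,0,0,0],
    [0,22,-11,-0.05,0.02,-0.04],
    [0,22,-11,-0.05,0.02,-0.04],
    [0,22,-11,-0.05,0.02,-0.04],
    [20,22,-11,-0.05,0.02,-0.04],
    [45,22,-11,-0.05,0.02,-0.04],
    [65,22,-11,-0.05,0.02,-0.04],
    [65,22,-11,-0.05,0.02,-0.04],
  ],
  jaw=0,
)

```text
time: 9.22
position: [0.6047, -0.0398, 0.0514]
eef_rot: [50.4, 89.6, 169.3]
force: [-2.3, 0.0, 0.3]
grip_width: 0.0003
```

```bash
python3 - <<'E'
from m import *
st();print(delta([.608,-.0404,.048],119))
c=cams.get_image('wrist'); save('w10.png',c['pixels']); pickle.dump(c,open('w10.pkl','wb'))
c=cams.get_image('side');save('s10.png',cv2.resize(c['pixels'][130:240,230:390],None,fx=5,fy=5,interpolation=cv2.INTER_CUBIC))
E
```

```text
t 9.22 p [ 0.6047 -0.0398  0.0514] zyaw 118.95 xax [-0.0062  0.0012 -1.    ] F [-2.3  0.   0.3] T [-0.02  0.06 -0.07] g 0.0003 q [-10.7  35.4 -11.   44.   -0.  -39.6]
[ 3.41 -2.6  -2.1  -0.01  0.05 -0.06]
```

View pics/w10.png

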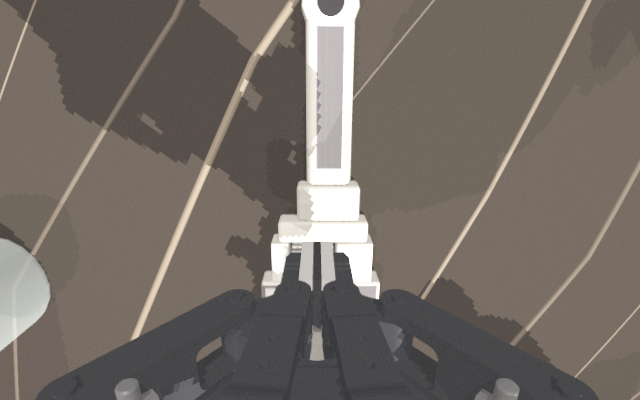

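View pics/s10.png

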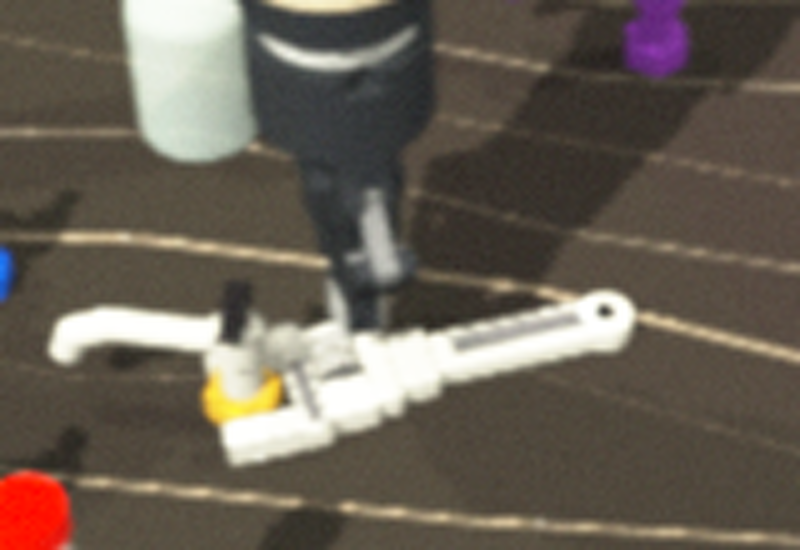

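>>> jog_arm(
  deltas=[
    [3,-2.6,-2,0,0.05,-0.06],
    [7,-2.6,-2,0,0.05,-0.06],
    [8,-2.6,-2,0,0.05,-0.06],
    [8,-2.6,-2,0,0.05,-0.06],
  ],
)

```text
time: 9.65
position: [0.6105, -0.0407, 0.0473]
eef_rot: [-130.1, 89.7, -11.1]
force: [-0.0, -1.0, 0.6]
grip_width: 0.0004
```

```bash
python3 - <<'E'
from m import *
st();print(delta([.608,-.0404,.0405],119))
E
```

```text
t 9.65 p [ 0.6105 -0.0407  0.0473] zyaw 118.97 xax [ 0.0056 -0.0011 -1.    ] F [-0.  -1.   0.6] T [ 0.04 -0.02 -0.04] g 0.0004 q [-10.7  35.7 -11.1  42.9  -0.  -39.6]
[ 6.78  2.08  1.49 -0.01 -0.04  0.05]
```

>>> jog_arm(
  deltas=[
    [2,2,1,0,-0.04,0.05],
    [4,2,1,0,-0.04,0.05],
    [4,2,1,0,-0.04,0.05],
    [4,2,1,0,-0.04,0.05],
    [4,2,1,0,-0.04,0.05],
  ],
)

```text
time: 10.07
position: [0.6084, -0.0408, 0.0433]
eef_rot: [-163.4, 90.0, -44.5]
force: [-0.1, 0.3, 0.3]
grip_width: 0.0
```

```bash
python3 - <<'E'
from m import *
st();print(delta([.608,-.0404,.0405],119))
E
```

```text
t 10.07 p [ 0.6084 -0.0408  0.0433] zyaw 118.97 xax [ 2.e-04 -2.e-04 -1.e+00] F [-0.1  0.3  0.3] T [-0.02  0.05  0.02] g 0.0 q [-10.7  36.  -11.3  42.7  -0.  -39.7]
[ 2.81  0.12  0.52 -0.01 -0.    0.  ]
```

Settled. Now feel for the roll.

>>> jog_arm(
  deltas=[
    [1,0,0,0,0,0],
    [2,0,0,0,0,0],
    [2.5,0,0,0,0,0],
    [2.5,0,0,0,0,0],
    [2.5,0,0,0,0,0],
  ],
)

```text
time: 10.48
position: [0.6083, -0.0408, 0.0407]
eef_rot: [173.7, 90.0, -67.3]
force: [0.7, 0.5, -1.0]
grip_width: 0.0002
```

>>> jog_arm(
  deltas=[
    [0.5,0,0,0,0,0],
    [1,0,0,0,0,0],
    [1,0,0,0,0,0],
    [1,0,0,0,0,0],
  ],
)

```text
time: 10.82
position: [0.6085, -0.0408, 0.0403]
eef_rot: [-145.7, 90.0, -26.7]
force: [-1.2, -0.0, 6.7]
grip_width: 0.0
```

>>> jog_arm(
  deltas=[
    [0.8,0,0,0,0,0],
    [1.3,0,0,0,0,0],
    [1.3,0,0,0,0,0],
    [1.3,0,0,0,0,0],
  ],
)

```text
time: 11.15
position: [0.6085, -0.0409, 0.0401]
eef_rot: [-143.2, 89.9, -24.3]
force: [-4.3, 0.7, 12.4]
grip_width: 0.0
```

>>> jog_arm(
  deltas=[
    [1.6,-1,0,0,0,0],
    [1.6,-3,0,0,0,0],
    [1.6,-5,0,0,0,0],
    [1.6,-7,0,0,0,0],
  ],
)

```text
time: 11.48
position: [0.6132, -0.0382, 0.0401]
eef_rot: [123.3, 89.9, -117.8]
force: [-12.4, -2.1, 22.9]
grip_width: -0.0003
```

```bash
python3 - <<'E'
from m import *
rel()
c=cams.get_image('side');save('s11.png',cv2.resize(c['pixels'][130:240,230:390],None,fx=5,fy=5,interpolation=cv2.INTER_CUBIC))
E
```

```text
t 11.48 p [ 0.6132 -0.0382  0.0401] zyaw 118.94 xax [-0.0012 -0.0022 -1.    ] F [-12.4  -2.1  22.9] T [-0.56  2.6   0.  ] g -0.0003 q [-10.3  36.7 -10.5  42.8  -0.1 -39.2]
nut rel mouth along -69.0 lat 6.2 F along -11.9 lat 4.2
```

View pics/s11.png

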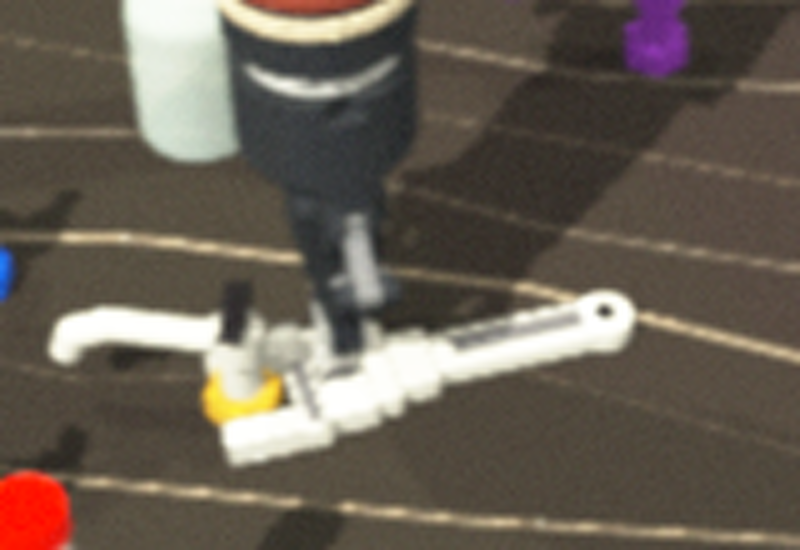

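>>> jog_arm(
  deltas=[
    [1.3,-4,0,0,0,0],
    [1.3,-6,0,0,0,0],
    [1.3,-8,0,0,0,0],
    [1.3,-10,0,0,0,0],
    [1.3,-12,0,0,0,0],
  ],
)

```text
time: 11.95
position: [0.6226, -0.033, 0.0401]
eef_rot: [113.0, 89.7, -128.1]
force: [-10.8, -2.3, 18.2]
grip_width: -0.0002
```

```bash
python3 - <<'E'
from m import *
rel()
E
```

```text
t 11.95 p [ 0.6226 -0.033   0.0401] zyaw 118.91 xax [-0.0031 -0.004  -1.    ] F [-10.8  -2.3  18.2] T [-0.77  2.49 -0.04] g -0.0002 q [ -9.6  37.6  -8.7  43.8  -0.3 -38.5]
nut rel mouth along -79.8 lat 6.3 F along -10.6 lat 3.3
```

>>> jog_arm(
  deltas=[
    [-5,0,0,0,0,0],
    [-6,4,0,0,0,0],
    [-6,10,0,0,0,0],
    [-6,17,0,0,0,0],
    [-5,17,0,0,0,0],
    [-2,17,0,0,0,0],
    [-2,17,0,0,0,0],
    [-2,17,0,0,0,0],
  ],
)

```text
time: 12.62
position: [0.6077, -0.0411, 0.0418]
eef_rot: [108.7, 89.7, -132.4]
force: [-0.2, -0.1, -0.3]
grip_width: 0.0005
```

```bash
python3 - <<'E'
from m import *
rel(); print(delta([.607,-.041,.0405],119))
c=cams.get_image('wrist'); pickle.dump(c,open('w12.pkl','wb')); save('w12.png',c['pixels'])
E
```

```text
t 12.62 p [ 0.6077 -0.0411  0.0418] zyaw 118.91 xax [-0.0035 -0.0038 -1.    ] F [-0.2 -0.1 -0.3] T [-0.02 -0.02  0.04] g 0.0005 q [-10.6  36.2 -11.2  42.8  -0.3 -39.5]
nut rel mouth along -62.8 lat 6.2 F along -0.3 lat -0.0
[ 1.27  0.53  0.47 -0.02 -0.02 -0.06]
```

View pics/w12.png

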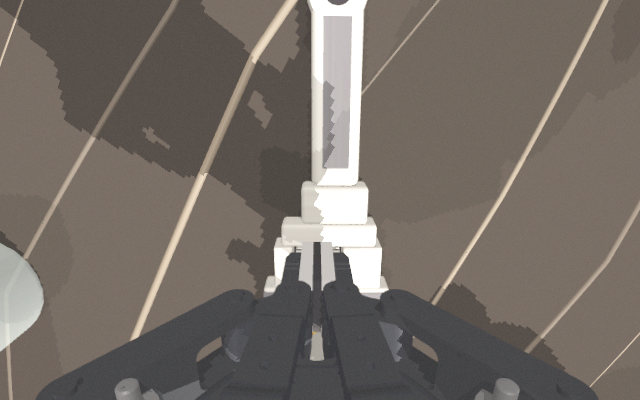

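>>> jog_arm(
  deltas=[
    [1.5,0,0,0,0,-0.06],
    [2.5,0,0,0,0,-0.06],
    [3.1,0,0,0,0,-0.06],
    [3.1,-2,0,0,0,-0.06],
    [3.1,-4,0,0,0,-0.06],
    [3.1,-6,0,0,0,-0.06],
    [3.1,-8,0,0,0,-0.06],
    [3.1,-10,0,0,0,-0.06],
  ],
)

```text
time: 13.33
position: [0.6155, -0.0375, 0.0401]
eef_rot: [145.4, 89.8, -95.7]
force: [-11.0, -5.9, 20.3]
grip_width: -0.0001
```

```bash
python3 - <<'E'
from m import *
rel()
E
```

```text
t 13.33 p [ 0.6155 -0.0375  0.0401] zyaw 118.86 xax [-4.0e-04 -4.1e-03 -1.0e+00] F [-11.   -5.9  20.3] T [-1.29  2.42  0.  ] g -0.0001 q [-10.2  36.8 -10.2  42.9  -0.2 -39. ]
nut rel mouth along -71.3 lat 6.8 F along -12.5 lat 0.1
```

>>> jog_arm(
  deltas=[
    [1.3,-4,0,0,0,0],
    [1.3,-6,0,0,0,0],
    [1.3,-8,0,0,0,0],
    [1.3,-10,0,0,0,0],
    [1.3,-11,0,0,0,0],
  ],
)

```text
time: 13.75
position: [0.6247, -0.0333, 0.0401]
eef_rot: [144.7, 89.6, -96.5]
force: [-4.2, -2.5, 13.3]
grip_width: 0.0
```

```bash
python3 - <<'E'
from m import *
rel()
E
```

```text
t 13.75 p [ 0.6247 -0.0333  0.0401] zyaw 118.82 xax [-7.0e-04 -6.5e-03 -1.0e+00] F [-4.2 -2.5 13.3] T [-0.69  0.98  0.01] g 0.0 q [ -9.6  37.7  -8.6  43.8  -0.4 -38.4]
nut rel mouth along -81.5 lat 7.6 F along -4.9 lat -0.2
```

>>> jog_arm(
  deltas=[
    [-5,0,0,0,0,0],
    [-20,4,0,0,0,0],
    [-50,8,0,0,0,0],
    [-80,8,0,0,0,0],
    [-80,8,0,0,0,0],
    [-80,8,0,0,0,0],
  ],
)

```text
time: 14.25
position: [0.6193, -0.0368, 0.122]
eef_rot: [176.2, 89.6, -65.0]
force: [-0.4, -0.7, -0.2]
grip_width: -0.0
```

```bash
python3 - <<'E'
from m import *
rel()
c=cams.get_image('wrist'); pickle.dump(c,open('w13.pkl','wb')); save('w13.png',c['pixels'])
E
```

```text
t 14.25 p [ 0.6193 -0.0368  0.122 ] zyaw 118.83 xax [ 0.0033 -0.007  -1.    ] F [-0.4 -0.7 -0.2] T [ 0.06 -0.05  0.05] g -0.0 q [-10.   32.   -4.9  52.8  -0.4 -38.8]
nut rel mouth along -75.0 lat 8.0 F along -0.7 lat -0.4
```

View pics/w13.png

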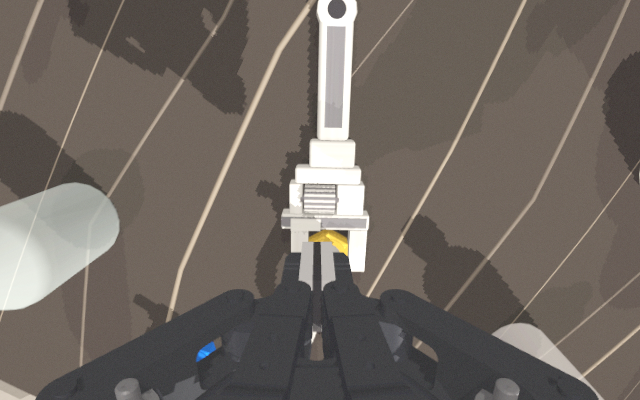

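```bash
python3 - <<'E'
from m import *
c=pickle.load(open('w13.pkl','rb'))
save('w13c.png',cv2.resize(c['pixels'][130:280,260:390],None,fx=6,fy=6,interpolation=cv2.INTER_CUBIC)[200:800])
print('roll',on_plane(c,320,198,.0205)[:2]*1000)
g=cv2.GaussianBlur(cv2.cvtColor(c['pixels'],cv2.COLOR_RGB2GRAY).astype(np.float32),(3,3),0)
M=[]
for v in range(30,130,6):
    gx=np.gradient(g[v]); l=308+np.argmax(gx[308:330]); r=340+np.argmin(gx[340:365])
    a=on_plane(c,l,v,.014);b=on_plane(c,r,v,.014); M.append((a+b)[:2]/2*1000)
f=cv2.fitLine(np.array(M,np.float32),cv2.DIST_HUBER,0,.01,.01).ravel();d=f[:2]*np.sign(f[0]);print('heading',np.degrees(np.arctan2(d[1],d[0])))
n=np.array([-d[1],d[0]]); print('nut lat',(np.array([650.4,-10.5])-f[2:])@n)
E
```

```text
roll [612.29658903 -37.9047921 ]
heading 27.603413
nut lat -0.7511642539360679
```

View pics/w13c.png

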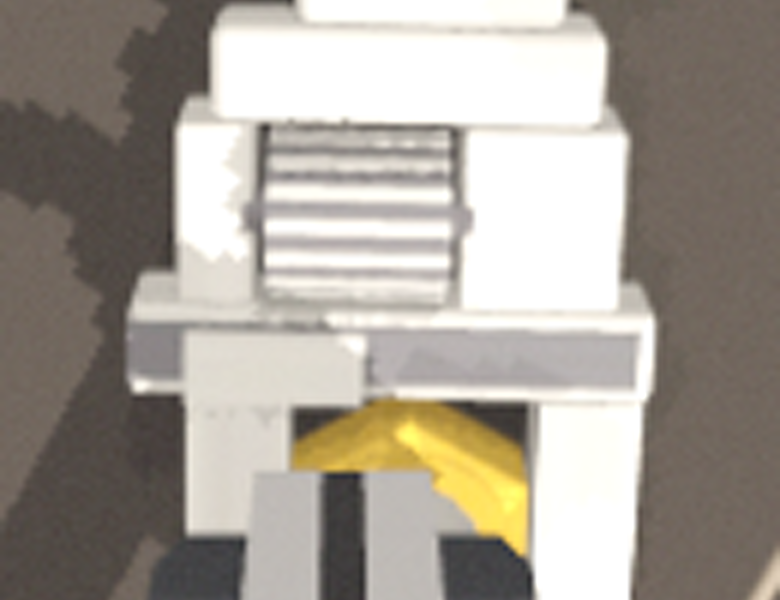

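```bash
python3 - <<'E'
from m import *
print(delta([.607,-.0413,.0425],118))
E
```

```text
[ 7.805e+01  1.182e+01  1.760e+00  1.700e-01 -7.000e-02 -3.000e-02]
```

>>> jog_arm(
  deltas=[
    [30,6,1,0.1,-0.07,-0.03],
    [60,12,2,0.17,-0.07,-0.03],
    [75,12,2,0.17,-0.07,-0.03],
    [78,12,2,0.17,-0.07,-0.03],
    [78,12,2,0.17,-0.07,-0.03],
    [78,12,2,0.17,-0.07,-0.03],
  ],
)

```text
time: 14.8
position: [0.6071, -0.0411, 0.0427]
eef_rot: [-59.8, 90.0, 58.2]
force: [1.1, -0.4, 0.5]
grip_width: 0.0002
```

>>> jog_arm(
  deltas=[
    [0,0,0,0,0,0],
    [0,0,0,0,0,0],
    [0,0,0,0,0,0],
  ],
)

```text
time: 15.05
position: [0.6079, -0.0412, 0.0437]
eef_rot: [-122.6, 89.9, -4.6]
force: [1.1, 0.3, 0.9]
grip_width: 0.0
```

```bash
python3 - <<'E'
from m import *
st();print(delta([.607,-.0413,.0387],118))
E
```

```text
t 15.05 p [ 0.6079 -0.0412  0.0437] zyaw 118.0 xax [ 1.9e-03 -2.0e-04 -1.0e+00] F [1.1 0.3 0.9] T [-0.01  0.06 -0.01] g 0.0 q [-10.8  35.9 -11.4  42.6   0.  -38.7]
[ 5.01  0.89  0.31 -0.   -0.01  0.02]
```

>>> jog_arm(
  deltas=[
    [2,1,0,0,0,0],
    [4,1,0,0,0,0],
    [5,1,0,0,0,0],
    [5,-1,0,0,0,0],
    [5,-3,0,0,0,0],
    [5,-5,0,0,0,0],
    [5,-7,0,0,0,0],
  ],
)

```text
time: 15.63
position: [0.611, -0.0398, 0.0393]
eef_rot: [110.7, 89.7, -131.4]
force: [-19.3, -11.4, 24.9]
grip_width: -0.0002
```

```bash
python3 - <<'E'
from m import *
rel()
E
```

```text
t 15.63 p [ 0.611  -0.0398  0.0393] zyaw 117.91 xax [-0.004  -0.0045 -1.    ] F [-19.3 -11.4  24.9] T [-2.35  3.92 -0.02] g -0.0002 q [-10.4  36.7 -10.7  42.8  -0.3 -38.3]
nut rel mouth along -66.5 lat 7.5 F along -22.4 lat -1.0
```

>>> jog_arm(
  deltas=[
    [1.2,-3,0,0,0,0],
    [1.2,-3,0,0,0,0],
    [1.2,-4,0,0,0,0],
  ],
)

```text
time: 15.88
position: [0.6113, -0.0398, 0.0392]
eef_rot: [103.4, 89.3, -138.8]
force: [-20.1, -9.9, 28.1]
grip_width: -0.0002
```

```bash
python3 - <<'E'
from m import *
rel()
E
```

```text
t 15.88 p [ 0.6113 -0.0398  0.0392] zyaw 117.83 xax [-0.0097 -0.0085 -0.9999] F [-20.1  -9.9  28.1] T [-2.01  4.46 -0.05] g -0.0002 q [-10.3  36.9 -10.3  43.3  -0.6 -38.1]
nut rel mouth along -66.7 lat 7.7 F along -22.4 lat 0.7
```

>>> jog_arm(
  deltas=[
    [-1.5,1,0,0,0,0],
    [-6,1,0,0,0,0],
    [-20,1,0,0,0.1,0],
    [-50,-10,0,0,0.1,0],
    [-84,-10,0,0,0.1,0],
    [-84,-10,0,0,0.1,0],
    [-84,-10,0,0,0.1,0],
  ],
  jaw=60,
)

```text
time: 16.47
position: [0.623, -0.0343, 0.126]
eef_rot: [151.0, 89.0, -91.2]
force: [-0.3, 0.4, -1.0]
grip_width: 0.0598
```

```bash
python3 - <<'E'
from m import *
rel()
c=cams.get_image('wrist'); pickle.dump(c,open('w14.pkl','wb')); save('w14.png',c['pixels'])
save('w14c.png',cv2.resize(c['pixels'][150:280,260:390],None,fx=6,fy=6,interpolation=cv2.INTER_CUBIC)[:600])
E
```

```text
t 16.47 p [ 0.623  -0.0343  0.126 ] zyaw 117.87 xax [-3.000e-04 -1.710e-02 -9.999e-01] F [-0.3  0.4 -1. ] T [ 0.06 -0.06 -0.04] g 0.0598 q [ -9.4  32.3  -3.8  53.8  -1.  -37.3]
nut rel mouth along -79.6 lat 8.2 F along -0.1 lat 0.5
```

View pics/w14.png

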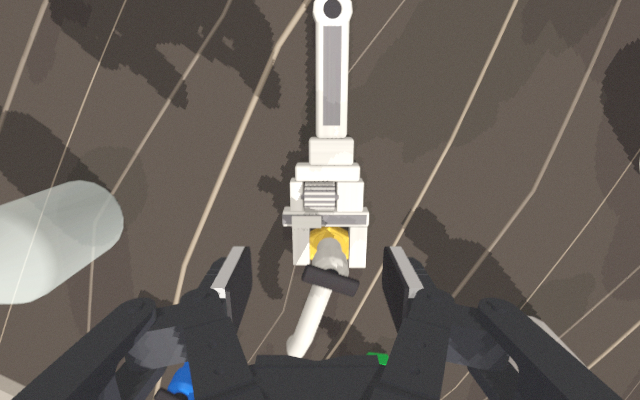

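View pics/w14c.png

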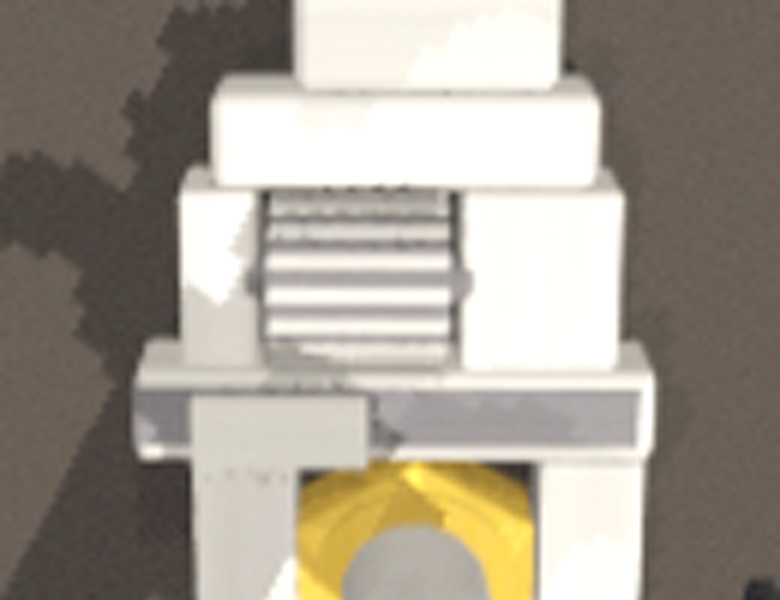

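```bash
cat >> m.py <<'E'
def hline(c,v0,v1,l0,l1,r0,r1):
    g=cv2.GaussianBlur(cv2.cvtColor(c['pixels'],cv2.COLOR_RGB2GRAY).astype(np.float32),(3,3),0)
    M=[]
    for v in range(v0,v1,4):
        gx=np.gradient(g[v]); l=l0+np.argmax(gx[l0:l1]); r=r0+np.argmin(gx[r0:r1])
        a=on_plane(c,l,v,.014);b=on_plane(c,r,v,.014); M.append((a+b)[:2]/2*1000)
    f=cv2.fitLine(np.array(M,np.float32),cv2.DIST_HUBER,0,.01,.01).ravel();d=f[:2]*np.sign(f[0])
    n=np.array([-d[1],d[0]]);nut=np.array([650.4,-10.5]); r=nut-f[2:]
    foot=nut-(r@n)*n
    print('heading',np.degrees(np.arctan2(d[1],d[0])),'nut lat',r@n,'handle pt',foot-115*d)
E
python3 - <<'E'
from m import *
c=pickle.load(open('w14.pkl','rb')); hline(c,30,130,303,325,338,360)
print(delta([.549,-.0645,.126],118),delta([.549,-.0645,.027],118))
E
```

```text
heading 28.48248 nut lat -2.0420360650408753 handle pt [548.3454316  -63.54747206]
[-1.040e+00  7.839e+01  7.150e+00 -3.000e-02 -1.500e-01 -1.200e-01] [ 9.795e+01  7.732e+01  8.440e+00 -3.000e-02 -1.500e-01 -1.200e-01]
```

>>> jog_arm(
  deltas=[
    [0,30,2,0,-0.15,-0.12],
    [0,60,6,0,-0.15,-0.12],
    [20,78,8,0,-0.15,-0.12],
    [50,78,8,0,-0.15,-0.12],
    [70,78,8,0,-0.15,-0.12],
    [70,78,8,0,-0.15,-0.12],
    [70,78,8,0,-0.15,-0.12],
  ],
)

```text
time: 17.1
position: [0.5472, -0.0644, 0.0538]
eef_rot: [50.4, 89.8, 168.3]
force: [1.2, -0.7, 0.2]
grip_width: 0.0602
```

```bash
python3 - <<'E'
from m import *
st(); c=cams.get_image('wrist'); pickle.dump(c,open('w15.pkl','wb')); save('w15.png',c['pixels'])
print(delta([.5487,-.0641,.0265],118.3))
E
```

```text
t 17.1 p [ 0.5472 -0.0644  0.0538] zyaw 117.85 xax [-3.8e-03  8.0e-04 -1.0e+00] F [ 1.2 -0.7  0.2] T [-0.04 -0.02 -0.04] g 0.0602 q [-14.3  30.3 -20.4  39.6  -0.  -42.2]
[ 2.849e+01 -4.400e-01  3.100e-01 -9.000e-02  1.000e-02 -1.000e-02]
```

View pics/w15.png

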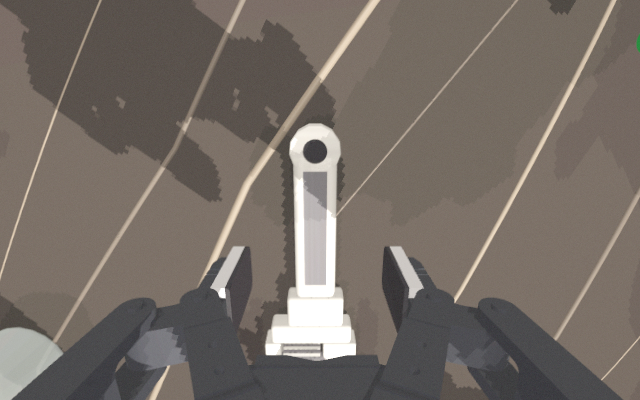

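>>> jog_arm(
  deltas=[
    [15,0,-0.5,0,0,0],
    [25,0,-0.5,0,0,0],
    [27,0,-0.5,0,0,0],
    [27,0,-0.5,0,0,0],
    [27,0,-0.5,0,0,0],
  ],
)

```text
time: 17.57
position: [0.549, -0.065, 0.0285]
eef_rot: [59.3, 89.9, 177.2]
force: [-0.1, 0.6, 0.3]
grip_width: 0.0601
```

>>> jog_arm(
  deltas=[
    [0,0,0,0,0,0],
    [0,0,0,0,0,0],
    [0,0,0,0,0,0],
    [0,0,0,0,0,0],
    [0,0,0,0,0,0],
    [0,0,0,0,0,0],
  ],
  jaw=15,
)

```text
time: 18.07
position: [0.5493, -0.0651, 0.0293]
eef_rot: [113.9, 90.0, -128.3]
force: [-1.4, 0.3, 6.6]
grip_width: 0.0193
```

```bash
python3 - <<'E'
from m import *
rel()
E
```

```text
t 18.07 p [ 0.5493 -0.0651  0.0293] zyaw 117.88 xax [-1.e-04 -2.e-04 -1.e+00] F [-1.4  0.3  6.6] T [0.1  0.33 0.08] g 0.0193 q [-14.3  32.2 -21.5  36.3  -0.  -42.2]
nut rel mouth along -0.1 lat 0.9 F along -1.1 lat 0.9
```

>>> jog_arm(
  deltas=[
    [0,0,0,0,0,0],
    [0,0,0,0,0,0],
    [2,0,0,0,0,0],
    [3.5,0,0,0,0,0],
    [3.5,0,0,0,0,0],
    [3.5,0,0,0,0,0],
  ],
  jaw=32,
)

```text
time: 18.57
position: [0.5491, -0.065, 0.0255]
eef_rot: [62.8, 90.0, -179.3]
force: [0.1, 0.6, 0.1]
grip_width: 0.0325
```

>>> jog_arm(
  deltas=[
    [0,0,0,0,0,0],
    [0,0,0,0,0,0],
    [0,0,0,0,0,0],
    [0,0,0,0,0,0],
    [0,0,0,0,0,0],
  ],
  jaw=15,
)

```text
time: 18.98
position: [0.5491, -0.0651, 0.0257]
eef_rot: [82.2, 90.0, -159.9]
force: [-2.2, -1.0, 4.9]
grip_width: 0.0196
```

```bash
python3 - <<'E'
from m import *
rel()
E
```

```text
t 18.98 p [ 0.5491 -0.0651  0.0257] zyaw 117.88 xax [-5.e-04 -2.e-04 -1.e+00] F [-2.2 -1.   4.9] T [-0.01  0.38  0.03] g 0.0196 q [-14.3  32.5 -21.6  35.8  -0.  -42.2]
nut rel mouth along 0.0 lat 0.9 F along -2.4 lat 0.2
```

>>> jog_arm(
  deltas=[
    [0,0,2,0.2,0,0],
    [0,-0.1,5,0.5,0,0],
    [0,-0.2,7.5,0.75,0,0],
    [0,-0.4,10,1,0,0],
    [0,-0.8,13.5,1.35,0,0],
    [0,-1.2,17,1.7,0,0],
    [0,-1.7,20,2,0,0],
    [0,-1.7,20,2,0,0],
  ],
)

```text
time: 19.65
position: [0.5414, -0.0465, 0.0257]
eef_rot: [152.2, 90.0, -100.0]
force: [0.7, -0.5, 2.0]
grip_width: 0.0197
```

```bash
python3 - <<'E'
from m import *
rel()
c=cams.get_image('side');save('s16.png',cv2.resize(c['pixels'][130:240,230:390],None,fx=5,fy=5,interpolation=cv2.INTER_CUBIC))
E
```

```text
t 19.65 p [ 0.5414 -0.0465  0.0257] zyaw 107.79 xax [-1.e-04 -7.e-04 -1.e+00] F [ 0.7 -0.5  2. ] T [-0.21 -0.1   0.09] g 0.0197 q [-12.6  31.7 -23.2  35.   -0.  -30.4]
nut rel mouth along -0.2 lat 0.9 F along 0.5 lat -0.7
```

View pics/s16.png

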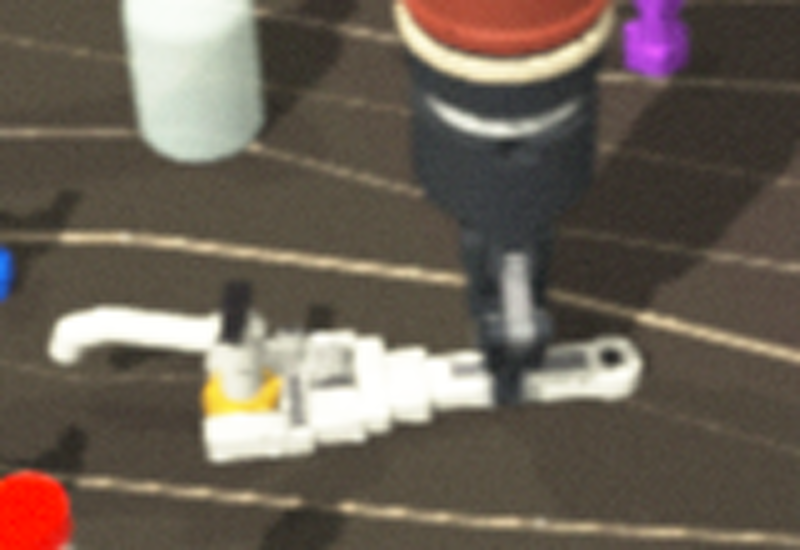

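>>> jog_arm(
  deltas=[
    [0,-0.1,4,0.4,0,0],
    [0,-0.3,7,0.7,0,0],
    [0,-0.4,10,1,0,0],
    [0,-0.4,10,1,0,0],
  ],
)

```text
time: 20.03
position: [0.5387, -0.0368, 0.0258]
eef_rot: [162.8, 90.0, -94.4]
force: [0.3, -1.7, 1.8]
grip_width: 0.02
```

```bash
python3 - <<'E'
from m import *
rel()
c=cams.get_image('scene');save('sc17.png',cv2.resize(c['pixels'][190:290,230:360],None,fx=6,fy=6,interpolation=cv2.INTER_CUBIC))
E
```

```text
t 20.03 p [ 0.5387 -0.0368  0.0258] zyaw 102.87 xax [-0.e+00 -6.e-04 -1.e+00] F [ 0.3 -1.7  1.8] T [-0.34  0.01  0.15] g 0.02 q [-11.6  31.5 -23.8  34.8  -0.  -24.5]
nut rel mouth along -0.3 lat 0.8 F along -0.1 lat -1.8
```

View pics/sc17.png

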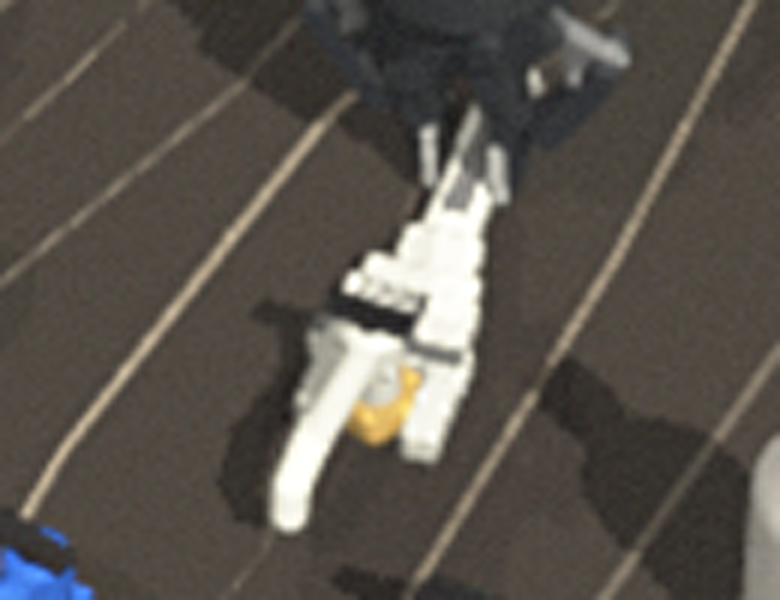

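>>> jog_arm(
  deltas=[
    [0,-0.1,4,0.4,0,0],
    [0,-0.3,7,0.7,0,0],
    [0,-0.4,10,1,0,0],
    [0,-0.4,10,1,0,0],
  ],
)

```text
time: 20.42
position: [0.537, -0.027, 0.0258]
eef_rot: [167.6, 90.0, -94.4]
force: [-0.0, -0.7, 1.3]
grip_width: 0.0199
```

```bash
python3 - <<'E'
from m import *
rel()
E
```

```text
t 20.42 p [ 0.537  -0.027   0.0258] zyaw 97.96 xax [-0.e+00 -5.e-04 -1.e+00] F [-0.  -0.7  1.3] T [-0.32 -0.    0.07] g 0.0199 q [-10.7  31.3 -24.2  34.6  -0.  -18.6]
nut rel mouth along -0.4 lat 0.7 F along -0.1 lat -0.6
```

>>> jog_arm(
  deltas=[
    [0,-0.1,3,0.3,0,0],
    [0,-0.2,6,0.6,0,0],
    [0,-0.2,6,0.6,0,0],
  ],
)

```text
time: 20.67
position: [0.5363, -0.0211, 0.0257]
eef_rot: [151.6, 90.0, -113.4]
force: [-0.2, -1.5, 2.3]
grip_width: 0.0203
```

```bash
python3 - <<'E'
from m import *
rel()
E
```

```text
t 20.67 p [ 0.5363 -0.0211  0.0257] zyaw 94.99 xax [-2.e-04 -6.e-04 -1.e+00] F [-0.2 -1.5  2.3] T [-0.38  0.14  0.13] g 0.0203 q [-10.   31.2 -24.3  34.5  -0.  -15. ]
nut rel mouth along -0.4 lat 0.6 F along -0.3 lat -1.5
```

>>> jog_arm(
  deltas=[
    [0,-0.1,2,0.2,0,0],
    [0,-0.1,4,0.4,0,0],
    [0,-0.1,4,0.4,0,0],
  ],
)

```text
time: 20.92
position: [0.536, -0.017, 0.0257]
eef_rot: [151.6, 90.0, -115.4]
force: [-0.4, -2.8, 1.5]
grip_width: 0.0197
```

```bash
python3 - <<'E'
from m import *
rel()
E
```

```text
t 20.92 p [ 0.536  -0.017   0.0257] zyaw 92.95 xax [-3.e-04 -6.e-04 -1.e+00] F [-0.4 -2.8  1.5] T [-0.65  0.13  0.23] g 0.0197 q [ -9.6  31.2 -24.4  34.5  -0.  -12.6]
nut rel mouth along -0.4 lat 0.6 F along -0.5 lat -2.7
```

>>> jog_arm(
  deltas=[
    [0,0,1.5,0.15,0,0],
    [0,-0.1,3,0.3,0,0],
    [0,-0.1,3,0.3,0,0],
  ],
)

```text
time: 21.17
position: [0.5358, -0.0139, 0.0257]
eef_rot: [144.8, 89.9, -123.8]
force: [-1.2, -3.1, 3.0]
grip_width: 0.0199
```

```bash
python3 - <<'E'
from m import *
rel()
E
```

```text
t 21.17 p [ 0.5358 -0.0139  0.0257] zyaw 91.4 xax [-5.e-04 -7.e-04 -1.e+00] F [-1.2 -3.1  3. ] T [-0.77  0.2   0.19] g 0.0199 q [ -9.3  31.2 -24.4  34.5  -0.  -10.7]
nut rel mouth along -0.4 lat 0.6 F along -1.3 lat -3.1
```

>>> jog_arm(
  deltas=[
    [0,0,1.5,0.15,0,0],
    [0,0,3,0.3,0,0],
    [0,0,3,0.3,0,0],
  ],
)

```text
time: 21.42
position: [0.5358, -0.0106, 0.0257]
eef_rot: [144.3, 90.0, -125.9]
force: [-0.7, -2.8, 3.1]
grip_width: 0.0197
```

```bash
python3 - <<'E'
from m import *
rel()
E
```

```text
t 21.42 p [ 0.5358 -0.0106  0.0257] zyaw 89.84 xax [-4.e-04 -6.e-04 -1.e+00] F [-0.7 -2.8  3.1] T [-0.72  0.14  0.16] g 0.0197 q [ -8.9  31.1 -24.4  34.5  -0.   -8.8]
nut rel mouth along -0.4 lat 0.4 F along -0.7 lat -2.8
```

>>> jog_arm(
  deltas=[
    [0,0,1.5,0.15,0,0],
    [0,0,3,0.3,0,0],
    [0,0,3,0.3,0,0],
  ],
)

```text
time: 21.67
position: [0.5358, -0.0073, 0.0257]
eef_rot: [141.1, 90.0, -130.6]
force: [0.2, -3.9, 1.9]
grip_width: 0.0198
```

```bash
python3 - <<'E'
from m import *
rel()
E
```

```text
t 21.67 p [ 0.5358 -0.0073  0.0257] zyaw 88.28 xax [-4.e-04 -4.e-04 -1.e+00] F [ 0.2 -3.9  1.9] T [-0.78  0.1   0.16] g 0.0198 q [ -8.6  31.1 -24.4  34.5  -0.   -6.9]
nut rel mouth along -0.4 lat 0.3 F along 0.3 lat -3.9
```

>>> jog_arm(
  deltas=[
    [0,0,1.5,0.15,0,0],
    [0,0,3,0.3,0,0],
    [0,0,3,0.3,0,0],
  ],
)

```text
time: 21.92
position: [0.536, -0.0041, 0.0257]
eef_rot: [142.3, 90.0, -131.0]
force: [-1.0, -3.0, 1.8]
grip_width: 0.0203
```

```bash
python3 - <<'E'
from m import *
rel()
E
```

```text
t 21.92 p [ 0.536  -0.0041  0.0257] zyaw 86.73 xax [-2.e-04 -3.e-04 -1.e+00] F [-1.  -3.   1.8] T [-0.72  0.09  0.09] g 0.0203 q [ -8.2  31.1 -24.4  34.5  -0.   -5. ]
nut rel mouth along -0.4 lat 0.1 F along -0.8 lat -3.1
```

>>> jog_arm(
  deltas=[
    [0,0,1.5,0.15,0,0],
    [0,0,3,0.3,0,0],
    [0,0,3,0.3,0,0],
  ],
)

```text
time: 22.17
position: [0.5362, -0.0009, 0.0257]
eef_rot: [140.3, 90.0, -134.5]
force: [-0.3, -3.4, 1.9]
grip_width: 0.0199
```

```bash
python3 - <<'E'
from m import *
rel()
E
```

```text
t 22.17 p [ 0.5362 -0.0009  0.0257] zyaw 85.2 xax [-2.e-04 -2.e-04 -1.e+00] F [-0.3 -3.4  1.9] T [-0.88  0.11  0.1 ] g 0.0199 q [ -7.9  31.2 -24.4  34.5  -0.   -3.1]
nut rel mouth along -0.4 lat -0.0 F along 0.0 lat -3.5
```

>>> jog_arm(
  deltas=[
    [0,0,1.5,0.15,0,0],
    [0,0,3,0.3,0,0],
    [0,0,3,0.3,0,0],
  ],
)

```text
time: 22.42
position: [0.5364, 0.0022, 0.0257]
eef_rot: [117.7, 90.0, -158.6]
force: [-0.7, -3.8, 1.8]
grip_width: 0.02
```

```bash
python3 - <<'E'
from m import *
rel()
E
```

```text
t 22.42 p [0.5364 0.0022 0.0257] zyaw 83.68 xax [-2.e-04 -1.e-04 -1.e+00] F [-0.7 -3.8  1.8] T [-0.87  0.07  0.02] g 0.02 q [ -7.6  31.2 -24.3  34.5  -0.   -1.3]
nut rel mouth along -0.3 lat -0.1 F along -0.2 lat -3.9
```

>>> jog_arm(
  deltas=[
    [0,0,1.5,0.15,0,0],
    [0,0,3,0.3,0,0],
    [0,0,3,0.3,0,0],
  ],
)

```text
time: 22.67
position: [0.5368, 0.0053, 0.0257]
eef_rot: [104.9, 90.0, -173.0]
force: [0.1, -4.7, 1.1]
grip_width: 0.0198
```

```bash
python3 - <<'E'
from m import *
rel()
c=cams.get_image('scene');save('sc18.png',cv2.resize(c['pixels'][190:290,230:360],None,fx=6,fy=6,interpolation=cv2.INTER_CUBIC))
c=cams.get_image('side');save('s18.png',cv2.resize(c['pixels'][150:240,230:390],None,fx=5,fy=5,interpolation=cv2.INTER_CUBIC))
E
```

```text
t 22.67 p [0.5368 0.0053 0.0257] zyaw 82.18 xax [-1.e-04 -0.e+00 -1.e+00] F [ 0.1 -4.7  1.1] T [-0.9   0.08  0.01] g 0.0198 q [ -7.2  31.2 -24.3  34.5  -0.    0.6]
nut rel mouth along -0.3 lat -0.2 F along 0.7 lat -4.7
```

View pics/sc18.png

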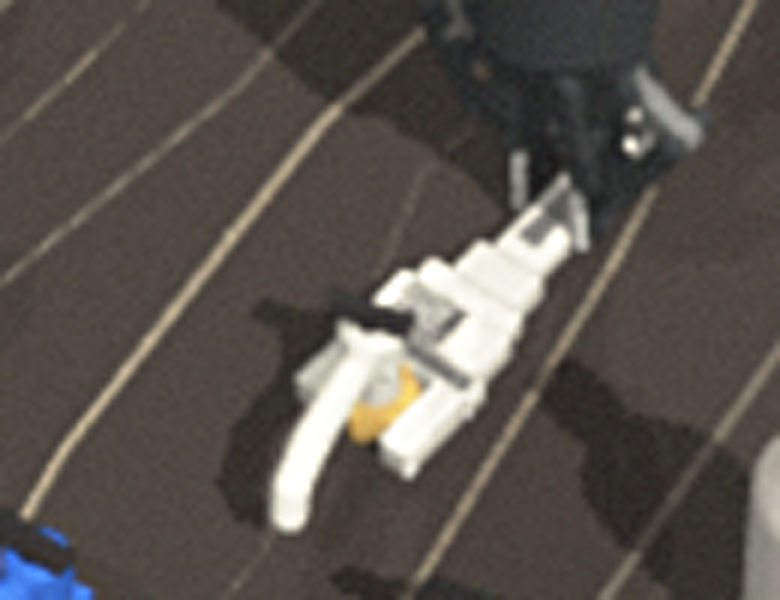

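View pics/s18.png

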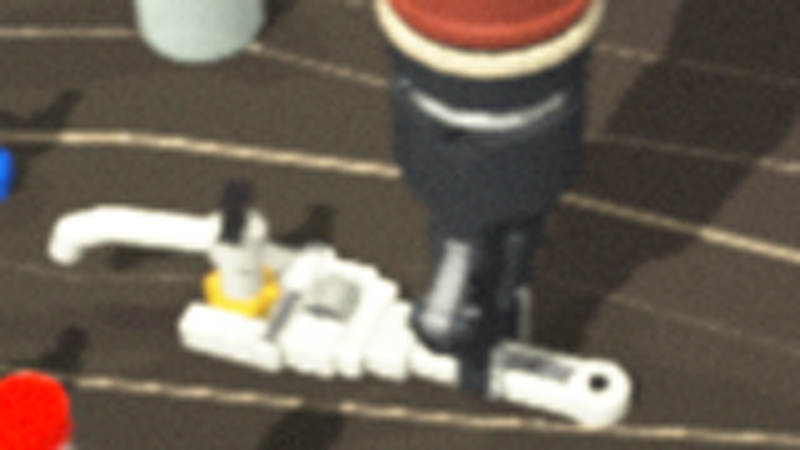

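>>> jog_arm(
  deltas=[
    [0,0,1.5,0.15,0,0],
    [0,0,3,0.3,0,0],
    [0,0,3,0.3,0,0],
  ],
)

```text
time: 23.02
position: [0.5373, 0.0083, 0.0257]
eef_rot: [8.6, 90.0, 89.3]
force: [-0.6, -4.0, 1.4]
grip_width: 0.0201
```

```bash
python3 - <<'E'
from m import *
rel()
E
```

```text
t 23.02 p [0.5373 0.0083 0.0257] zyaw 80.71 xax [ 0.e+00  1.e-04 -1.e+00] F [-0.6 -4.   1.4] T [-0.97 -0.02  0.07] g 0.0201 q [ -6.9  31.2 -24.2  34.5   0.    2.4]
nut rel mouth along -0.3 lat -0.2 F along 0.0 lat -4.0
```

>>> jog_arm(
  deltas=[
    [0,0,1.5,0.15,0,0],
    [0,0,2.5,0.25,0,0],
    [0,0,2.5,0.25,0,0],
  ],
)

```text
time: 23.27
position: [0.5377, 0.0107, 0.0257]
eef_rot: [-44.8, 90.0, 34.7]
force: [0.2, -4.2, 1.6]
grip_width: 0.0202
```

```bash
python3 - <<'E'
from m import *
rel()
E
```

```text
t 23.27 p [0.5377 0.0107 0.0257] zyaw 79.47 xax [ 1.e-04  1.e-04 -1.e+00] F [ 0.2 -4.2  1.6] T [-0.98  0.07  0.06] g 0.0202 q [ -6.7  31.3 -24.1  34.6   0.    3.9]
nut rel mouth along -0.4 lat -0.2 F along 0.9 lat -4.1
```

>>> jog_arm(
  deltas=[
    [0,0,1.5,0.15,0,0],
    [0,0,2.5,0.25,0,0],
    [0,0,2.5,0.25,0,0],
  ],
)

```text
time: 23.52
position: [0.5382, 0.0131, 0.0258]
eef_rot: [-71.1, 90.0, 7.1]
force: [0.0, -4.0, 1.7]
grip_width: 0.0199
```

```bash
python3 - <<'E'
from m import *
rel()
E
```

```text
t 23.52 p [0.5382 0.0131 0.0258] zyaw 78.22 xax [ 1.e-04  0.e+00 -1.e+00] F [ 0.  -4.   1.7] T [-0.94  0.04  0.06] g 0.0199 q [ -6.4  31.3 -24.1  34.6   0.    5.4]
nut rel mouth along -0.3 lat -0.2 F along 0.9 lat -3.9
```

>>> jog_arm(
  deltas=[
    [0,0,1.5,0.15,0,0],
    [0,0,2.5,0.25,0,0],
    [0,0,2.5,0.25,0,0],
  ],
)

```text
time: 23.77
position: [0.5387, 0.0156, 0.0257]
eef_rot: [-62.0, 90.0, 15.0]
force: [0.9, -5.0, 1.9]
grip_width: 0.0202
```

```bash
python3 - <<'E'
from m import *
rel()
E
```

```text
t 23.77 p [0.5387 0.0156 0.0257] zyaw 76.99 xax [ 1.e-04  0.e+00 -1.e+00] F [ 0.9 -5.   1.9] T [-1.03  0.01  0.06] g 0.0202 q [ -6.1  31.4 -24.   34.7   0.    6.9]
nut rel mouth along -0.3 lat -0.2 F along 2.0 lat -4.7
```

>>> jog_arm(
  deltas=[
    [0,0,1,0.1,0,0],
    [0,0,2,0.2,0,0],
    [0,0,2,0.2,0,0],
  ],
)

```text
time: 24.02
position: [0.5392, 0.0175, 0.0257]
eef_rot: [-91.1, 90.0, -15.1]
force: [0.1, -5.4, 1.3]
grip_width: 0.0197
```

```bash
python3 - <<'E'
from m import *
rel()
E
```

```text
t 24.02 p [0.5392 0.0175 0.0257] zyaw 76.0 xax [ 1.e-04 -0.e+00 -1.e+00] F [ 0.1 -5.4  1.3] T [-0.96  0.02  0.06] g 0.0197 q [ -5.9  31.4 -23.9  34.7  -0.    8.1]
nut rel mouth along -0.3 lat -0.3 F along 1.4 lat -5.2
```

>>> jog_arm(
  deltas=[
    [0,0,1,0.1,0,0],
    [0,0,2,0.2,0,0],
    [0,0,2,0.2,0,0],
  ],
)

```text
time: 24.27
position: [0.5397, 0.0195, 0.0257]
eef_rot: [-63.4, 90.0, 11.6]
force: [0.0, -4.3, 1.4]
grip_width: 0.0196
```

```bash
python3 - <<'E'
from m import *
rel()
E
```

```text
t 24.27 p [0.5397 0.0195 0.0257] zyaw 75.01 xax [ 1.e-04  0.e+00 -1.e+00] F [ 0.  -4.3  1.4] T [-1.04  0.01  0.09] g 0.0196 q [ -5.7  31.5 -23.8  34.7   0.    9.3]
nut rel mouth along -0.3 lat -0.3 F along 1.2 lat -4.2
```

>>> jog_arm(
  deltas=[
    [0,0,1,0.1,0,0],
    [0,0,2,0.2,0,0],
    [0,0,2,0.2,0,0],
  ],
)

```text
time: 24.52
position: [0.5402, 0.0214, 0.0257]
eef_rot: [-60.9, 90.0, 13.1]
force: [0.3, -4.8, 2.0]
grip_width: 0.0196
```

```bash
python3 - <<'E'
from m import *
rel()
E
```

```text
t 24.52 p [0.5402 0.0214 0.0257] zyaw 74.02 xax [ 1.e-04  0.e+00 -1.e+00] F [ 0.3 -4.8  2. ] T [-1.05  0.01  0.1 ] g 0.0196 q [ -5.5  31.5 -23.7  34.8   0.   10.5]
nut rel mouth along -0.3 lat -0.3 F along 1.6 lat -4.5
```

>>> jog_arm(
  deltas=[
    [0,0,1,0.1,0,0],
    [0,0,2,0.2,0,0],
    [0,0,2,0.2,0,0],
  ],
)

```text
time: 24.77
position: [0.5407, 0.0232, 0.0258]
eef_rot: [-153.5, 90.0, -80.5]
force: [0.2, -4.7, 1.9]
grip_width: 0.0201
```

```bash
python3 - <<'E'
from m import *
rel()
c=cams.get_image('scene');save('sc19.png',cv2.resize(c['pixels'][190:290,230:360],None,fx=6,fy=6,interpolation=cv2.INTER_CUBIC))
c=cams.get_image('side');save('s19.png',cv2.resize(c['pixels'][150:240,230:390],None,fx=5,fy=5,interpolation=cv2.INTER_CUBIC))
E
```

```text
t 24.77 p [0.5407 0.0232 0.0258] zyaw 73.03 xax [ 0.e+00 -2.e-04 -1.e+00] F [ 0.2 -4.7  1.9] T [-1.16  0.06  0.19] g 0.0201 q [ -5.3  31.6 -23.6  34.9  -0.   11.7]
nut rel mouth along -0.3 lat -0.2 F along 1.6 lat -4.4
```

View pics/sc19.png

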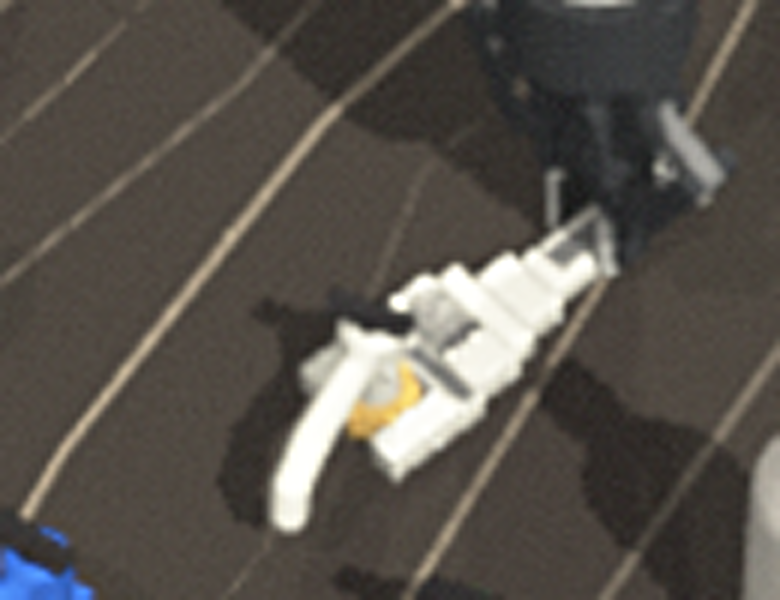

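View pics/s19.png

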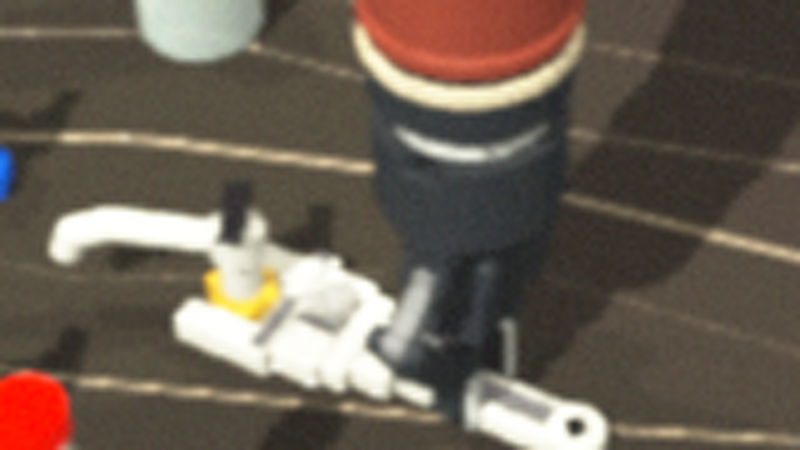

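>>> jog_arm(
  deltas=[
    [0,0,1,0.1,0,0],
    [0,0,2,0.2,0,0],
    [0,0,2,0.2,0,0],
  ],
)

```text
time: 25.12
position: [0.5413, 0.025, 0.0257]
eef_rot: [-160.0, 90.0, -87.9]
force: [-0.4, -4.8, 1.5]
grip_width: 0.0201
```

```bash
python3 - <<'E'
from m import *
rel()
E
```

```text
t 25.12 p [0.5413 0.025  0.0257] zyaw 72.07 xax [ 0.e+00 -4.e-04 -1.e+00] F [-0.4 -4.8  1.5] T [-1.23  0.06  0.17] g 0.0201 q [ -5.1  31.6 -23.5  34.9  -0.   12.8]
nut rel mouth along -0.3 lat -0.2 F along 1.1 lat -4.7
```

>>> jog_arm(
  deltas=[
    [0,0,1,0.1,0,0],
    [0,0,2,0.2,0,0],
    [0,0,2,0.2,0,0],
  ],
)

```text
time: 25.37
position: [0.5419, 0.0266, 0.0257]
eef_rot: [-164.9, 89.9, -93.8]
force: [-0.2, -5.2, 1.7]
grip_width: 0.0195
```

```bash
python3 - <<'E'
from m import *
rel()
E
```

```text
t 25.37 p [0.5419 0.0266 0.0257] zyaw 71.09 xax [-1.e-04 -9.e-04 -1.e+00] F [-0.2 -5.2  1.7] T [-1.32  0.1   0.28] g 0.0195 q [ -4.9  31.7 -23.4  35.   -0.1  14. ]
nut rel mouth along -0.3 lat 0.1 F along 1.5 lat -5.0
```

```bash
python3 - <<'E'
from m import *
c=cams.get_image('wrist');save('w20.png',c['pixels']); pickle.dump(c,open('w20.pkl','wb')); rel()
E
```

```text
t 25.42 p [0.5419 0.0266 0.0257] zyaw 71.11 xax [-1.e-04 -8.e-04 -1.e+00] F [ 0.5 -5.3  2.3] T [-1.28  0.05  0.28] g 0.02 q [ -4.9  31.7 -23.4  35.   -0.   14. ]
nut rel mouth along -0.3 lat 0.0 F along 2.2 lat -4.9
```

View pics/w20.png

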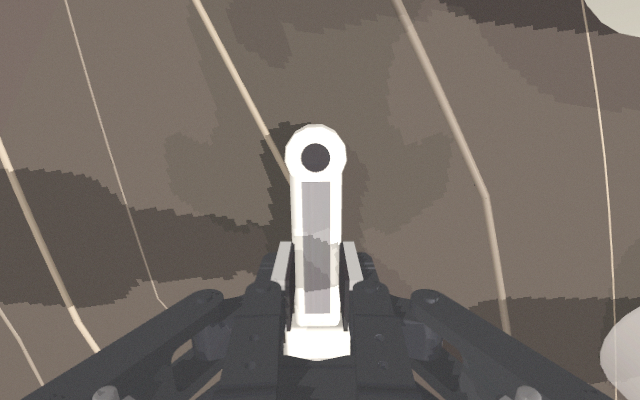

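>>> jog_arm(
  deltas=[
    [0,0,0.8,0.1,0,0],
    [0,0,1.5,0.15,0,0],
    [0,0,1.5,0.15,0,0],
  ],
)

```text
time: 25.67
position: [0.5423, 0.0278, 0.0258]
eef_rot: [-171.0, 89.9, -100.6]
force: [0.2, -6.5, 1.8]
grip_width: 0.0195
```

```bash
python3 - <<'E'
from m import *
rel()
E
```

```text
t 25.67 p [0.5423 0.0278 0.0258] zyaw 70.39 xax [-2.0e-04 -1.3e-03 -1.0e+00] F [ 0.2 -6.5  1.8] T [-1.25  0.2   0.36] g 0.0195 q [ -4.7  31.7 -23.3  35.   -0.1  14.9]
nut rel mouth along -0.3 lat 0.2 F along 2.3 lat -6.0
```

>>> jog_arm(
  deltas=[
    [0,0,0,0,0,0],
    [0,0,0,0,0,0],
    [0,0,-0.3,0,0,0],
  ],
)

```text
time: 25.92
position: [0.5423, 0.0278, 0.0258]
eef_rot: [-162.0, 90.0, -91.6]
force: [1.7, -2.9, 0.9]
grip_width: 0.0201
```

```bash
python3 - <<'E'
from m import *
rel()
E
```

```text
t 25.92 p [0.5423 0.0278 0.0258] zyaw 70.43 xax [-0.e+00 -7.e-04 -1.e+00] F [ 1.7 -2.9  0.9] T [-0.5  -0.17  0.31] g 0.0201 q [ -4.8  31.7 -23.3  35.   -0.   14.8]
nut rel mouth along -0.3 lat 0.2 F along 2.6 lat -2.1
```

>>> jog_arm(
  deltas=[
    [0,0,0,0,0,0],
    [0,0,0,0,0,0],
    [0,0,0,0,0,0],
    [0,0,0,0,0,0],
    [-10,0,0,0,0,0],
    [-40,0,0,0,0,0],
    [-80,0,0,0,0,0],
    [-100,0,0,0,0,0],
  ],
  jaw=60,
)

```text
time: 26.58
position: [0.5435, 0.0279, 0.1299]
eef_rot: [-82.0, 89.8, -11.5]
force: [1.1, 0.9, 0.6]
grip_width: 0.06
```

```bash
python3 - <<'E'
from m import *
st(); print(delta([.62,-.0,.125],72))
c=cams.get_image('wrist');save('w21.png',c['pixels']); pickle.dump(c,open('w21.pkl','wb'))
E
```

```text
t 26.58 p [0.5435 0.0279 0.1299] zyaw 70.43 xax [ 3.4e-03 -7.0e-04 -1.0e+00] F [1.1 0.9 0.6] T [-0.04 -0.09 -0.04] g 0.06 q [ -4.7  24.1 -17.1  48.6  -0.   14.8]
[ 5.200e+00 -8.146e+01 -6.700e-01 -3.100e-01  0.000e+00  4.000e-02]
```

View pics/w21.png

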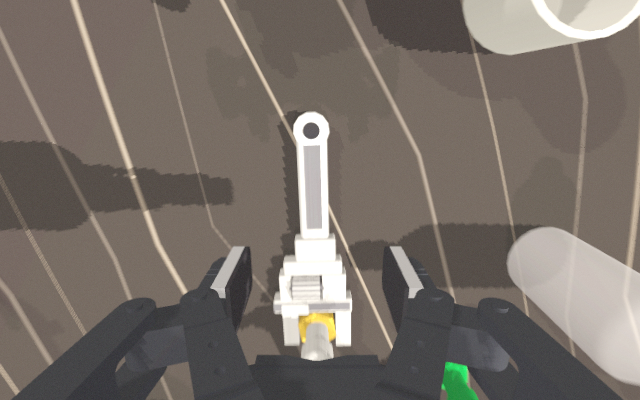

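>>> jog_arm(
  deltas=[
    [0,-30,0,0,0,0],
    [0,-60,0,0,0,0],
    [3,-80,0,0,0,0],
    [3,-80,0,0,0,0],
    [3,-80,0,0,0,0],
  ],
)

```text
time: 27.05
position: [0.621, 0.0008, 0.1304]
eef_rot: [-76.2, 89.6, -5.8]
force: [-0.1, -0.2, -0.5]
grip_width: 0.0601
```

```bash
python3 - <<'E'
from m import *
st()
c=pickle.load(open('w21.pkl','rb')); hline(c,150,230,290,310,318,340)
c=cams.get_image('wrist');save('w22.png',c['pixels']); pickle.dump(c,open('w22.pkl','wb'))
save('w22c.png',cv2.resize(c['pixels'][150:280,250:380],None,fx=6,fy=6,interpolation=cv2.INTER_CUBIC)[:600])
E
```

```text
t 27.05 p [0.621  0.0008 0.1304] zyaw 70.41 xax [ 7.7e-03 -8.0e-04 -1.0e+00] F [-0.1 -0.2 -0.5] T [-0.01  0.03  0.03] g 0.0601 q [-6.7 31.5 -4.5 53.6  0.  12.9]
heading -17.57878 nut lat -1.624559133779222 handle pt [541.26085298  25.78063379]
```

View pics/w22.png

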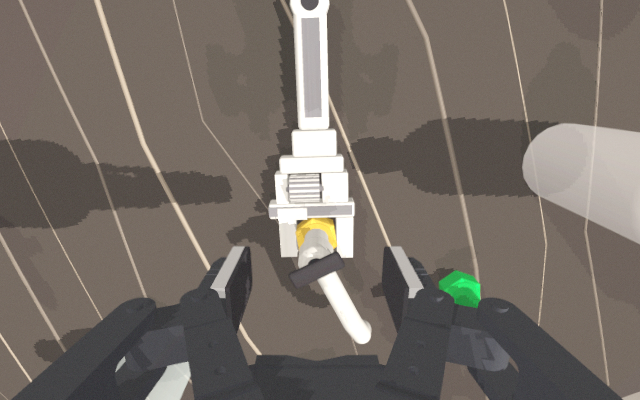

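View pics/w22c.png

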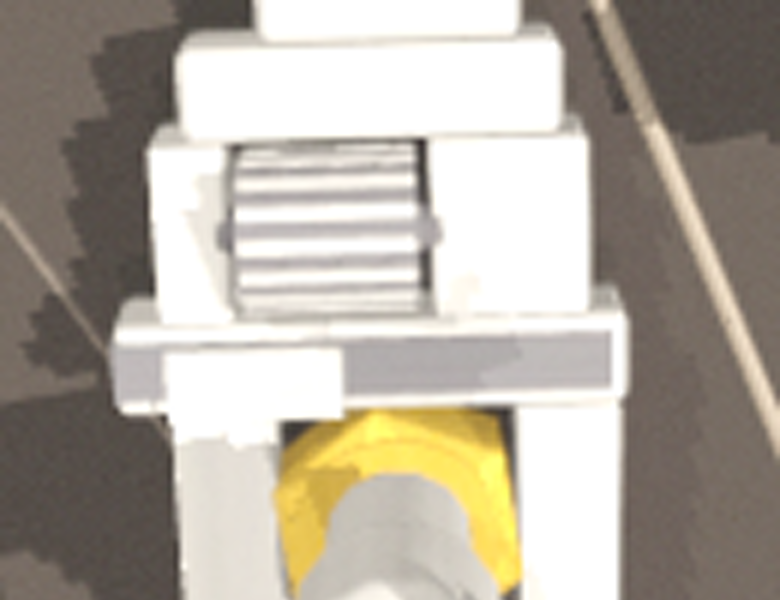

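```bash
python3 - <<'E'
from m import *
c=pickle.load(open('w22.pkl','rb'))
save('w22d.png',cv2.resize(c['pixels'][212:262,285:350],None,fx=12,fy=12,interpolation=cv2.INTER_CUBIC))
c=pickle.load(open('w14.pkl','rb'))
save('w14d.png',cv2.resize(c['pixels'][220:270,297:362],None,fx=12,fy=12,interpolation=cv2.INTER_CUBIC))
E
```

```text
(no output)
```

View pics/w22d.png

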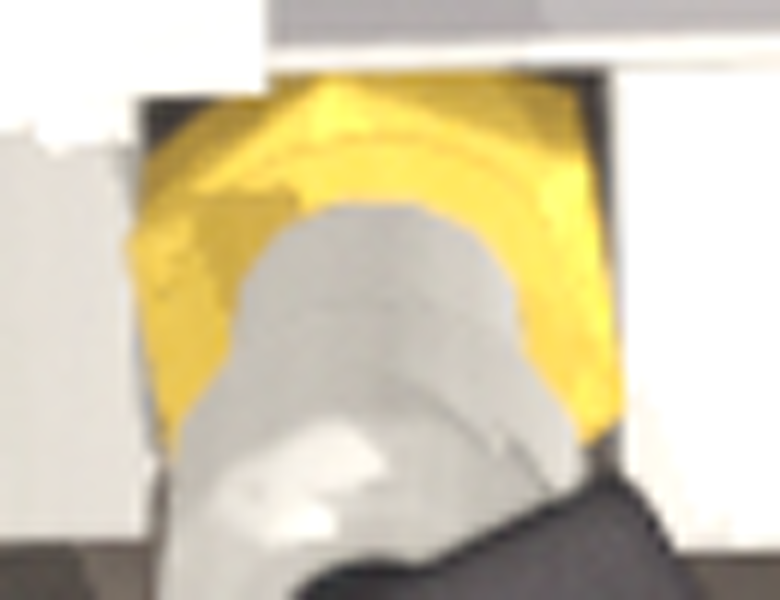

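View pics/w14d.png

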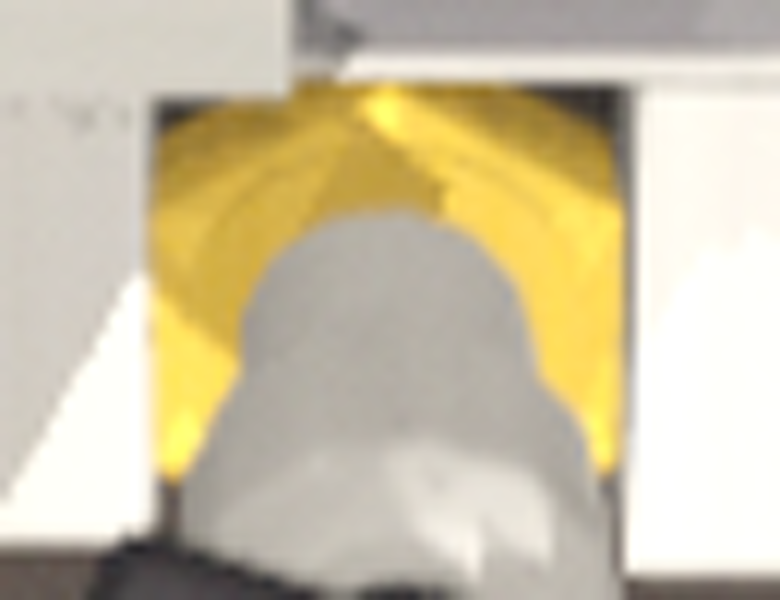

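```bash
python3 - <<'E'
from m import *
def W(c,u0,v0,x,y,z=.014,k=12): return on_plane(c,u0+(x+.5)/k-.5,v0+(y+.5)/k-.5,z)[:2]*1000
c9=pickle.load(open('w9.pkl','rb'));c=pickle.load(open('w14.pkl','rb'));d=pickle.load(open('w22.pkl','rb'))
f=np.linalg.norm
print('w9 mouth',f(W(c9,250,80,213,950,k=6)-W(c9,250,80,494,950,k=6)))
print('w9 nut',f(W(c9,250,80,228,920,.015,k=6)-W(c9,250,80,472,917,.015,k=6)))
print('w14 mouth',f(W(c,297,220,150,240)-W(c,297,220,632,240)),'nut',f(W(c,297,220,150,230,.015)-W(c,297,220,624,220,.015)))
print('w22 mouth',f(W(d,285,212,133,240)-W(d,285,212,616,240)), )
ang=lambda a,b: np.degrees(np.arctan2(*(b-a)[::-1])).round(2)
R=[W(d,285,212,x,y,.015) for x,y in ((583,158),(622,410))]; L=[W(d,285,212,x,y,.015) for x,y in ((132,240),(165,430))]
T=W(d,285,212,328,85,.015)
print('R',ang(*R),f(R[0]-R[1]),'L',ang(*L),'TR',ang(T,R[0]),f(T-R[0]),'TL',ang(T,L[0]),f(T-L[0]))
print('L-R corner dist',f(L[0]-R[1]))
J=[W(d,285,212,x,y) for x,y in ((610,100),(626,540))];print('jaw face',ang(*J), 'left',ang(W(d,285,212,128,200),W(d,285,212,150,520)))
E
```

```text
w9 mouth 34.62848991300166
w9 nut 29.79243812130757
w14 mouth 30.510767628097845 nut 29.847274168004574
w22 mouth 31.00159596410663
R -10.51 17.78195205012932 L -11.52 TR 53.41 16.909829206324407 TL -69.46 16.435147075188738
L-R corner dist 33.717793103165796
jaw face -16.62 left -17.03
```

```bash
python3 - <<'E'
from m import *
print(delta([.5415,.0255,.130],72.5)); print(delta([.5415,.0255,.055],72.5))
E
```

```text
[-2.500e-01  8.224e+01 -3.390e+00 -4.100e-01  2.000e-02  8.000e-02]
[ 7.475e+01  8.275e+01 -3.510e+00 -4.100e-01  2.000e-02  8.000e-02]
```

>>> jog_arm(
  deltas=[
    [0,30,-1,-0.2,0.02,0.08],
    [0,60,-2,-0.4,0.02,0.08],
    [20,82,-3.4,-0.4,0.02,0.08],
    [50,82,-3.4,-0.4,0.02,0.08],
    [74,82,-3.4,-0.4,0.02,0.08],
    [74,82,-3.4,-0.4,0.02,0.08],
    [74,82,-3.4,-0.4,0.02,0.08],
  ],
)

```text
time: 27.68
position: [0.5407, 0.0258, 0.0557]
eef_rot: [103.5, 89.8, 176.0]
force: [0.2, -0.5, 0.6]
grip_width: 0.0598
```

```bash
python3 - <<'E'
from m import *
st()
c=cams.get_image('wrist');save('w23.png',c['pixels']); print(delta([.5415,.0255,.0255],72.5))
E
```

```text
t 27.68 p [0.5407 0.0258 0.0557] zyaw 72.45 xax [-2.8e-03  2.0e-04 -1.0e+00] F [ 0.2 -0.5  0.6] T [-0.1   0.    0.01] g 0.0598 q [ -5.   29.2 -21.9  39.   -0.   12.5]
[ 3.122e+01  5.000e-01 -2.700e-01 -1.000e-02 -0.000e+00 -0.000e+00]
```

View pics/w23.png

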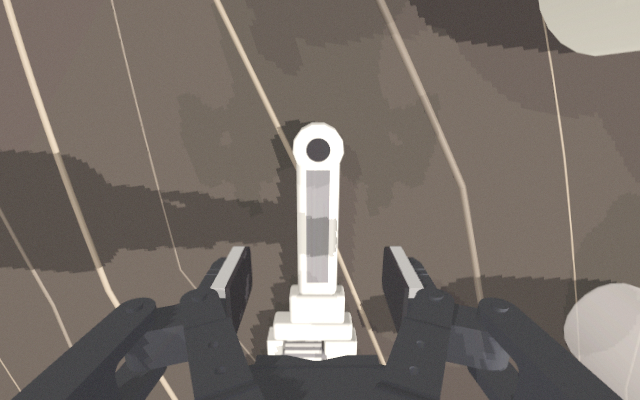

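>>> jog_arm(
  deltas=[
    [15,0,0,0,0,0],
    [26,0,0,0,0,0],
    [30,0,0,0,0,0],
    [30,0,0,0,0,0],
    [30,0,0,0,0,0],
    [30,0,0,0,0,0],
  ],
  jaw=36,
)

```text
time: 28.23
position: [0.5425, 0.0256, 0.0273]
eef_rot: [-79.1, 90.0, -6.7]
force: [0.3, 0.1, 0.5]
grip_width: 0.0361
```

>>> jog_arm(
  deltas=[
    [0,0,0,0,0,0],
    [0,0,0,0,0,0],
    [0,0,0,0,0,0],
    [0,0,0,0,0,0],
    [0,0,0,0,0,0],
  ],
  jaw=15,
)

```text
time: 28.65
position: [0.5429, 0.0254, 0.0282]
eef_rot: [-88.3, 89.9, -15.9]
force: [-1.7, -1.5, 7.1]
grip_width: 0.0197
```

```bash
python3 - <<'E'
from m import *
rel()
E
```

```text
t 28.65 p [0.5429 0.0254 0.0282] zyaw 72.44 xax [ 1.4e-03 -4.0e-04 -1.0e+00] F [-1.7 -1.5  7.1] T [-0.13  0.46 -0.03] g 0.0197 q [ -5.   31.5 -23.2  35.2  -0.   12.5]
nut rel mouth along -1.7 lat -1.8 F along -1.2 lat -2.0
```

>>> jog_arm(
  deltas=[
    [0,0,-2,-0.2,0,0],
    [0,-0.1,-5,-0.5,0,0],
    [0,-0.2,-7.5,-0.75,0,0],
    [0,-0.4,-10,-1,0,0],
    [0,-0.8,-13.3,-1.35,0,0],
    [0,-1.2,-16.7,-1.7,0,0],
    [0,-1.7,-19.7,-2,0,0],
    [0,-1.7,-19.7,-2,0,0],
  ],
)

```text
time: 29.32
position: [0.538, 0.0056, 0.0283]
eef_rot: [-136.4, 90.0, -53.9]
force: [-2.6, -2.4, 0.6]
grip_width: 0.0193
```

```bash
python3 - <<'E'
from m import *
rel()
E
```

```text
t 29.32 p [0.538  0.0056 0.0283] zyaw 82.51 xax [ 5.e-04 -6.e-04 -1.e+00] F [-2.6 -2.4  0.6] T [-0.28  0.49 -0.03] g 0.0193 q [ -7.2  31.1 -24.   34.9  -0.    0.3]
nut rel mouth along -1.4 lat -1.3 F along -2.3 lat -2.7
```

>>> jog_arm(
  deltas=[
    [0,0,-3,-0.3,0,0],
    [0,-0.2,-6,-0.6,0,0],
    [0,-0.4,-10,-1,0,0],
    [0,-0.4,-10,-1,0,0],
  ],
)

```text
time: 29.65
position: [0.537, -0.0045, 0.0283]
eef_rot: [-112.1, 90.0, -24.6]
force: [-0.5, 1.4, -1.5]
grip_width: 0.0194
```

```bash
python3 - <<'E'
from m import *
rel()
E
```

```text
t 29.65 p [ 0.537  -0.0045  0.0283] zyaw 87.56 xax [ 5.e-04 -2.e-04 -1.e+00] F [-0.5  1.4 -1.5] T [ 0.31  0.07 -0.08] g 0.0194 q [ -8.3  31.  -24.2  34.8  -0.   -5.8]
nut rel mouth along -1.5 lat -1.2 F along -0.6 lat 1.4
```

>>> jog_arm(
  deltas=[
    [0,0,-3,-0.3,0,0],
    [0,-0.2,-6,-0.6,0,0],
    [0,-0.2,-6,-0.6,0,0],
  ],
)

```text
time: 29.9
position: [0.5369, -0.0104, 0.0283]
eef_rot: [-36.6, 90.0, 54.0]
force: [-0.4, 1.1, -0.5]
grip_width: 0.0194
```

```bash
python3 - <<'E'
from m import *
rel()
E
```

```text
t 29.9 p [ 0.5369 -0.0104  0.0283] zyaw 90.54 xax [ 2.e-04  3.e-04 -1.e+00] F [-0.4  1.1 -0.5] T [ 0.4   0.13 -0.08] g 0.0194 q [ -8.9  31.  -24.2  34.8   0.   -9.5]
nut rel mouth along -1.5 lat -1.2 F along -0.4 lat 1.2
```

>>> jog_arm(
  deltas=[
    [0,0,-3,-0.3,0,0],
    [0,-0.2,-6,-0.6,0,0],
    [0,-0.2,-6,-0.6,0,0],
    [0,-0.2,-6,-0.6,0,0],
    [0,0,-2,-0.2,0,0],
    [0,0,2,0.2,0,0],
    [0,0,2,0.2,0,0],
  ],
)

```text
time: 30.48
position: [0.5368, -0.008, 0.0283]
eef_rot: [-129.3, 90.0, -39.9]
force: [-0.9, -0.2, -2.1]
grip_width: 0.0196
```

>>> jog_arm(
  deltas=[
    [0,0,0,0,0,0],
    [0,0,0,0,0,0],
    [0,0,0,0,0,0],
    [0,0,0,0,0,0],
    [-10,0,0,0,0,0],
    [-40,0,0,0,0,0],
    [-80,0,0,0,0,0],
    [-98,0,0,0,0,0],
  ],
  jaw=60,
)

```text
time: 31.15
position: [0.5383, -0.0083, 0.1308]
eef_rot: [-100.8, 89.7, -11.4]
force: [1.3, -0.3, -0.2]
grip_width: 0.06
```

>>> jog_arm(
  deltas=[
    [0,-30,0,0,0,0],
    [0,-60,0,0,0,0],
    [3,-80,0,0,0,0],
    [3,-80,0,0,0,0],
    [3,-80,0,0,0,0],
  ],
)

```text
time: 31.57
position: [0.6187, -0.0092, 0.1283]
eef_rot: [-101.0, 89.7, -11.6]
force: [-1.0, -1.0, -0.2]
grip_width: 0.0601
```

```bash
python3 - <<'E'
from m import *
st()
c=cams.get_image('wrist');save('w24.png',c['pixels']); pickle.dump(c,open('w24.pkl','wb'))
save('w24d.png',cv2.resize(c['pixels'][200:270,275:370],None,fx=8,fy=8,interpolation=cv2.INTER_CUBIC))
E
```

```text
t 31.57 p [ 0.6187 -0.0092  0.1283] zyaw 89.39 xax [ 4.3e-03 -9.0e-04 -1.0e+00] F [-1.  -1.  -0.2] T [0.02 0.05 0.  ] g 0.0601 q [-7.6 31.5 -4.8 53.5 -0.  -7. ]
```

View pics/w24.png

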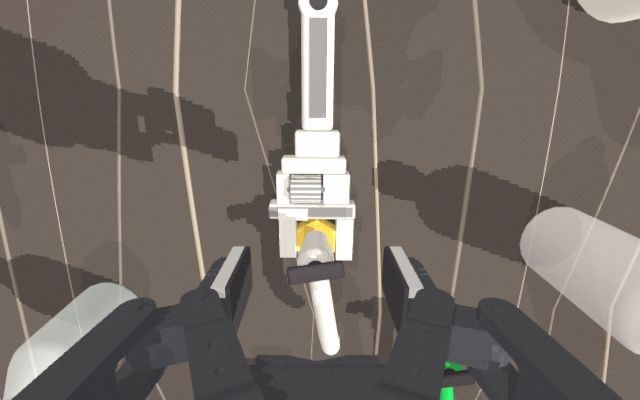

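View pics/w24d.png

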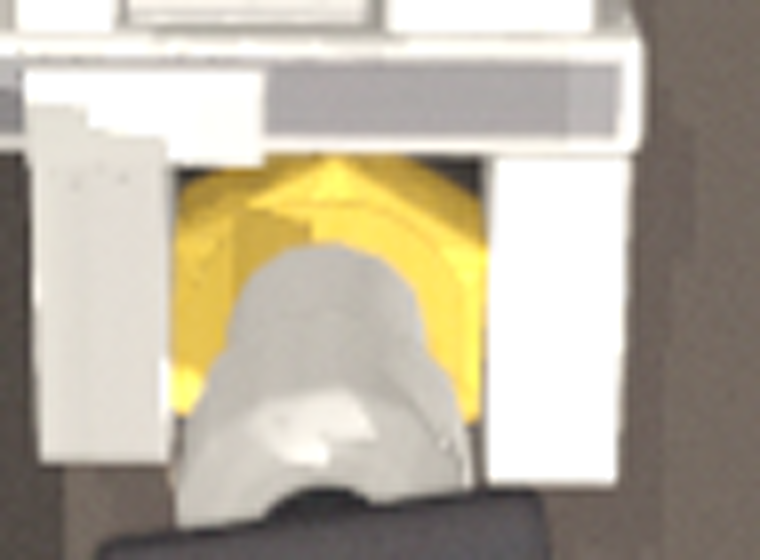

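```bash
python3 - <<'E'
from m import *
c=pickle.load(open('w24.pkl','rb'))
save('w24e.png',cv2.resize(c['pixels'][150:220,260:370],None,fx=7,fy=7,interpolation=cv2.INTER_CUBIC))
hline(c,20,120,290,310,325,345)
print('roll',on_plane(c,306,188,.0215)[:2]*1000)
W=lambda x,y,z:on_plane(c,275+(x+.5)/8-.5,200+(y+.5)/8-.5,z)[:2]*1000
print('mouth',np.linalg.norm(W(168,300,.014)-W(490,300,.014)),'nut',np.linalg.norm(W(172,290,.015)-W(486,260,.015)))
E
```

```text
heading -0.9823033 nut lat -0.5150031543960953 handle pt [535.42573574  -8.01355987]
roll [606.52539305 -16.58673211]
mouth 30.89180046086 nut 30.07051211862704
```

View pics/w24e.png

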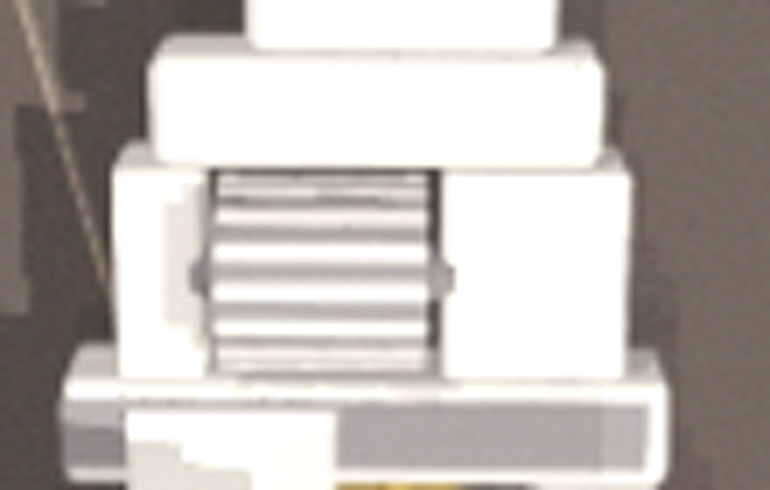

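```bash
python3 - <<'E'
from m import *
print(delta([.5995,-.0172,.1283],89.1),delta([.5995,-.0172,.0445],89.1))
E
```

```text
[-8.000e-02  1.824e+01 -8.300e+00  6.000e-02 -1.000e-02  4.000e-02] [ 8.372e+01  1.853e+01 -8.240e+00  6.000e-02 -1.000e-02  4.000e-02]
```

>>> jog_arm(
  deltas=[
    [0,18,-8,0.06,0,0.04],
    [0,18,-8,0.06,0,0.04],
    [0,18,-8,0.06,0,0.04],
    [10,18,-8,0.06,0,0.04],
    [40,18,-8,0.06,0,0.04],
    [70,18,-8,0.06,0,0.04],
    [80,18,-8,0.06,0,0.04],
    [80,18,-8,0.06,0,0.04],
  ],
  jaw=0,
)

```text
time: 32.28
position: [0.5978, -0.0165, 0.0453]
eef_rot: [89.5, 89.7, 178.6]
force: [-0.1, 0.6, 0.5]
grip_width: 0.0004
```

>>> jog_arm(
  deltas=[
    [0,0,0,0,0,0],
    [0,0,0,0,0,0],
    [0,0,0,0,0,0],
  ],
)

```text
time: 32.53
position: [0.5988, -0.0165, 0.0466]
eef_rot: [93.5, 89.8, -177.4]
force: [-0.2, 0.6, 0.1]
grip_width: 0.0002
```

```bash
python3 - <<'E'
from m import *
st(); print(delta([.5995,-.0172,.0405],89.1))
E
```

```text
t 32.53 p [ 0.5988 -0.0165  0.0466] zyaw 89.11 xax [-3.3e-03 -1.0e-04 -1.0e+00] F [-0.2  0.6  0.1] T [ 0.02 -0.02 -0.  ] g 0.0002 q [ -8.6  35.  -12.7  42.5  -0.   -7.7]
[ 6.12 -0.76 -0.66  0.   -0.   -0.04]
```

>>> jog_arm(
  deltas=[
    [3,-0.5,-0.6,0,0,-0.04],
    [5,-0.5,-0.6,0,0,-0.04],
    [6.5,-0.5,-0.6,0,0,-0.04],
    [7,-0.5,-0.6,0,0,-0.04],
    [7,-0.5,-0.6,0,0,-0.04],
  ],
)

```text
time: 32.95
position: [0.5992, -0.0172, 0.0396]
eef_rot: [-137.9, 90.0, -48.8]
force: [0.2, -0.2, 0.5]
grip_width: 0.0001
```

```bash
python3 - <<'E'
from m import *
rel()
E
```

```text
t 32.95 p [ 0.5992 -0.0172  0.0396] zyaw 89.1 xax [ 2.e-04 -2.e-04 -1.e+00] F [ 0.2 -0.2  0.5] T [0.   0.02 0.04] g 0.0001 q [ -8.6  35.4 -13.2  41.4  -0.   -7.7]
nut rel mouth along -64.0 lat 7.5 F along 0.2 lat -0.2
```

>>> jog_arm(
  deltas=[
    [-2.5,0,0,0,0,0],
    [-2.5,-3,0,0,0,0],
    [-2.5,-5,0,0,0,0],
    [-1.5,-5,0,0,0,0],
    [-0.3,-5,0,0,0,0],
    [0,-5,0,0,0,0],
    [0,-5,0,0,0,0],
  ],
)

```text
time: 33.53
position: [0.6048, -0.0173, 0.0404]
eef_rot: [-104.3, 89.9, -15.2]
force: [-0.9, 1.1, 7.4]
grip_width: -0.0003
```

```bash
python3 - <<'E'
from m import *
rel()
E
```

```text
t 33.53 p [ 0.6048 -0.0173  0.0404] zyaw 89.11 xax [ 1.4e-03 -4.0e-04 -1.0e+00] F [-0.9  1.1  7.4] T [ 0.03  0.19 -0.01] g -0.0003 q [ -8.6  35.8 -12.3  41.8  -0.   -7.7]
nut rel mouth along -69.5 lat 7.5 F along -0.9 lat 1.1
```

>>> jog_arm(
  deltas=[
    [0.8,0,0,0,0,0],
    [1.4,-1,0,0,0,0],
    [1.6,-3,0,0,0,0],
    [1.6,-5,0,0,0,0],
  ],
)

```text
time: 33.87
position: [0.6081, -0.0174, 0.0401]
eef_rot: [126.2, 89.9, -144.7]
force: [-13.1, -0.6, 24.1]
grip_width: 0.0002
```

```bash
python3 - <<'E'
from m import *
rel()
E
```

```text
t 33.87 p [ 0.6081 -0.0174  0.0401] zyaw 89.1 xax [-1.2e-03 -9.0e-04 -1.0e+00] F [-13.1  -0.6  24.1] T [-0.11  2.76  0.  ] g 0.0002 q [ -8.5  36.2 -11.6  42.3  -0.1  -7.6]
nut rel mouth along -72.8 lat 7.6 F along -13.1 lat -0.8
```

>>> jog_arm(
  deltas=[
    [1.3,-4,0,0,0,0],
    [1.3,-6,0,0,0,0],
    [1.3,-7,0,0,0,0],
  ],
)

```text
time: 34.12
position: [0.6128, -0.0176, 0.04]
eef_rot: [106.9, 89.7, -164.0]
force: [-16.4, -0.6, 26.9]
grip_width: -0.0002
```

```bash
python3 - <<'E'
from m import *
rel()
E
```

```text
t 34.12 p [ 0.6128 -0.0176  0.04  ] zyaw 89.1 xax [-0.0054 -0.0015 -1.    ] F [-16.4  -0.6  26.9] T [-0.17  3.6  -0.04] g -0.0002 q [ -8.4  36.7 -10.4  43.1  -0.1  -7.5]
nut rel mouth along -77.5 lat 7.7 F along -16.4 lat -0.8
```

>>> jog_arm(
  deltas=[
    [0.6,-3,0,0,0,0],
    [0.6,-4,0,0,0,0],
    [0.6,-5,0,0,0,0],
  ],
)

```text
time: 34.37
position: [0.6154, -0.0177, 0.0401]
eef_rot: [101.7, 89.4, -169.2]
force: [-14.3, -0.3, 21.1]
grip_width: 0.0001
```

```bash
python3 - <<'E'
from m import *
rel()
E
```

```text
t 34.37 p [ 0.6154 -0.0177  0.0401] zyaw 89.09 xax [-0.0095 -0.0018 -1.    ] F [-14.3  -0.3  21.1] T [-0.05  3.38  0.03] g 0.0001 q [-8.4 37.1 -9.6 43.8 -0.2 -7.4]
nut rel mouth along -80.1 lat 7.7 F along -14.3 lat -0.5
```

>>> jog_arm(
  deltas=[
    [-4,0,0,0,0,0],
    [-5,4,0,0,0.1,0],
    [-5,8,0,0,0.1,0],
    [-5,10,0,0,0.1,0],
    [-3,10,0,0,0.1,0],
    [-2,10,0,0,0.1,0],
    [-2,10,0,0,0.1,0],
  ],
)

```text
time: 34.95
position: [0.6053, -0.0175, 0.0417]
eef_rot: [136.8, 89.2, -134.1]
force: [-0.6, 0.6, -0.1]
grip_width: 0.0005
```

```bash
python3 - <<'E'
from m import *
rel(); print(delta([.605,-.0175,.0401],89.1))
E
```

```text
t 34.95 p [ 0.6053 -0.0175  0.0417] zyaw 89.1 xax [-0.0101 -0.0105 -0.9999] F [-0.6  0.6 -0.1] T [ 0.01 -0.02 -0.03] g 0.0005 q [ -8.2  36.1 -11.4  43.   -0.7  -7.3]
nut rel mouth along -70.0 lat 7.7 F along -0.6 lat 0.6
[ 1.57  0.27  0.01 -0.   -0.12 -0.11]
```

>>> jog_arm(
  deltas=[
    [1,0,0,0,-0.12,-0.11],
    [2,0,0,0,-0.12,-0.11],
    [2.9,0,0,0,-0.12,-0.11],
    [2.9,-1,0,0,-0.12,-0.11],
    [2.9,-3,0,0,-0.12,-0.11],
    [2.9,-4,0,0,-0.12,-0.11],
  ],
)

```text
time: 35.45
position: [0.607, -0.0174, 0.04]
eef_rot: [85.4, 89.8, 174.5]
force: [-15.6, 1.3, 28.6]
grip_width: 0.0001
```

```bash
python3 - <<'E'
from m import *
rel()
E
```

```text
t 35.45 p [ 0.607  -0.0174  0.04  ] zyaw 89.1 xax [-3.9e-03  4.0e-04 -1.0e+00] F [-15.6   1.3  28.6] T [0.25 3.52 0.05] g 0.0001 q [ -8.5  36.2 -11.6  42.5  -0.   -7.6]
nut rel mouth along -71.7 lat 7.6 F along -15.6 lat 1.0
```

>>> jog_arm(
  deltas=[
    [0.9,-3,0,0,0,0],
    [0.9,-4,0,0,0,0],
    [0.9,-4,0,0,0,0],
  ],
)

```text
time: 35.7
position: [0.6081, -0.0174, 0.0401]
eef_rot: [86.9, 89.5, 176.0]
force: [-16.8, 0.1, 24.8]
grip_width: -0.0002
```

```bash
python3 - <<'E'
from m import *
rel()
E
```

```text
t 35.7 p [ 0.6081 -0.0174  0.0401] zyaw 89.08 xax [-8.6e-03  6.0e-04 -1.0e+00] F [-16.8   0.1  24.8] T [ 0.06  3.49 -0.06] g -0.0002 q [ -8.5  36.4 -11.   43.   -0.   -7.6]
nut rel mouth along -72.8 lat 7.6 F along -16.8 lat -0.2
```

>>> jog_arm(
  deltas=[
    [-3,0,0,0,0,0],
    [-10,0,0,0,0,-0.1],
    [-40,-5,0,0,0,-0.1],
    [-70,-10,5,0,0,-0.1],
    [-88,-10,5,0,0,-0.1],
    [-88,-10,5,0,0,-0.1],
    [-88,-10,5,0,0,-0.1],
  ],
  jaw=60,
)

```text
time: 36.28
position: [0.6199, -0.0128, 0.1291]
eef_rot: [-83.9, 89.8, 5.2]
force: [-0.5, -0.6, -0.1]
grip_width: 0.0599
```

```bash
python3 - <<'E'
from m import *
st()
c=cams.get_image('wrist');save('w25.png',c['pixels']); pickle.dump(c,open('w25.pkl','wb'))
save('w25d.png',cv2.resize(c['pixels'][200:270,275:370],None,fx=8,fy=8,interpolation=cv2.INTER_CUBIC))
hline(c,30,120,290,310,325,345)
E
```

```text
t 36.28 p [ 0.6199 -0.0128  0.1291] zyaw 89.09 xax [ 3.3e-03  3.0e-04 -1.0e+00] F [-0.5 -0.6 -0.1] T [-0.    0.02  0.  ] g 0.0599 q [-8.  31.6 -4.4 53.8  0.  -7. ]
heading -1.3992918 nut lat 0.06292760591140834 handle pt [535.43275745  -7.75462956]
```

View pics/w25.png

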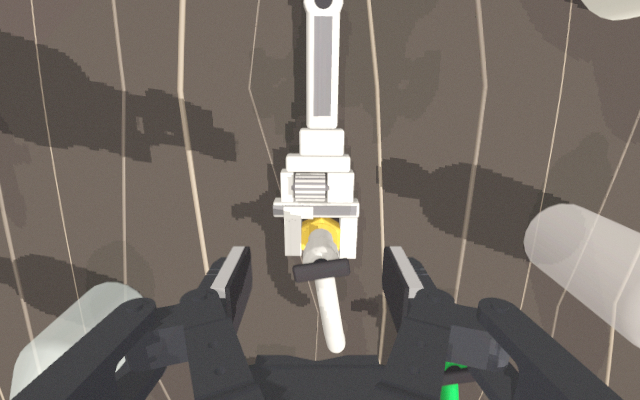

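View pics/w25d.png

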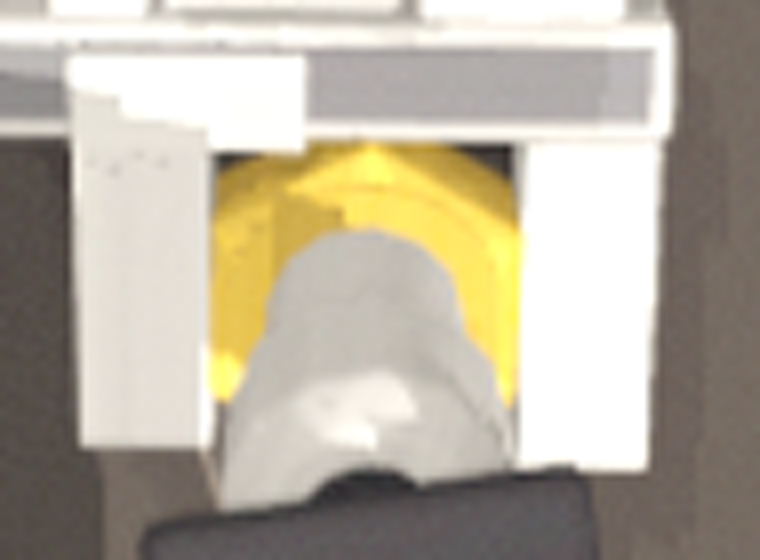

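```bash
python3 - <<'E'
from m import *
print(delta([.536,-.0079,.055],88.7))
E
```

```text
[7.278e+01 8.305e+01 3.420e+00 8.000e-02 1.000e-02 1.000e-02]
```

>>> jog_arm(
  deltas=[
    [0,30,1,0,0,0],
    [0,60,3,0.08,0,0],
    [20,83,3.4,0.08,0,0],
    [50,83,3.4,0.08,0,0],
    [73,83,3.4,0.08,0,0],
    [73,83,3.4,0.08,0,0],
    [73,83,3.4,0.08,0,0],
  ],
)

```text
time: 36.92
position: [0.5344, -0.0077, 0.0534]
eef_rot: [69.0, 89.8, 157.7]
force: [0.2, -0.5, -0.3]
grip_width: 0.0598
```

```bash
python3 - <<'E'
from m import *
st()
c=cams.get_image('wrist');save('w26.png',c['pixels']); print(delta([.536,-.0079,.0255],88.7))
E
```

```text
t 36.92 p [ 0.5344 -0.0077  0.0534] zyaw 88.67 xax [-0.0031  0.0013 -1.    ] F [ 0.2 -0.5 -0.3] T [ 0.07  0.01 -0.  ] g 0.0598 q [ -8.7  28.8 -23.1  38.3   0.   -7.4]
[ 2.918e+01 -2.500e-01  2.000e-02 -1.000e-02  1.000e-02 -1.000e-02]
```

View pics/w26.png

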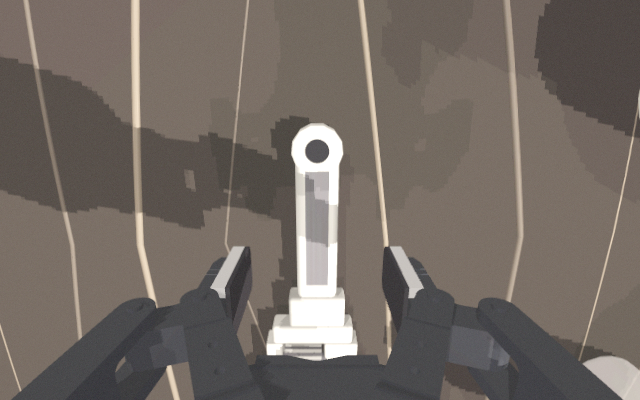

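>>> jog_arm(
  deltas=[
    [15,0,0,0,0,0],
    [26,0,0,0,0,0],
    [28,0,0,0,0,0],
    [28,0,0,0,0,0],
    [28,0,0,0,0,0],
    [28,0,0,0,0,0],
  ],
  jaw=36,
)

```text
time: 37.47
position: [0.5366, -0.008, 0.0277]
eef_rot: [-59.2, 89.9, 29.5]
force: [0.4, 0.0, -0.4]
grip_width: 0.0362
```

>>> jog_arm(
  deltas=[
    [0,0,0,0,0,0],
    [0,0,0,0,0,0],
    [0,0,0,0,0,0],
    [0,0,0,0,0,0],
    [0,0,0,0,0,0],
  ],
  jaw=15,
)

```text
time: 37.88
position: [0.5373, -0.008, 0.0289]
eef_rot: [-77.1, 89.8, 11.6]
force: [-1.9, 1.4, 8.7]
grip_width: 0.0197
```

>>> jog_arm(
  deltas=[
    [0,0,2,0.2,0,0],
    [0,-0.1,5,0.5,0,0],
    [0,-0.2,8,0.8,0,0],
    [0,-0.2,8,0.8,0,0],
  ],
)

```text
time: 38.22
position: [0.5377, 0.0, 0.0291]
eef_rot: [-88.8, 89.8, -4.2]
force: [0.5, -2.3, -1.9]
grip_width: 0.0193
```

```bash
python3 - <<'E'
from m import *
rel()
E
```

```text
t 38.22 p [0.5377 0.     0.0291] zyaw 84.59 xax [ 2.8e-03 -2.0e-04 -1.0e+00] F [ 0.5 -2.3 -1.9] T [-0.51 -0.03  0.1 ] g 0.0193 q [ -7.8  30.9 -24.2  34.7   0.   -2.4]
nut rel mouth along -1.8 lat 0.2 F along 0.8 lat -2.2
```

>>> jog_arm(
  deltas=[
    [0,0,1.5,0.15,0,0],
    [0,0,3,0.3,0,0],
    [0,0,3,0.3,0,0],
  ],
)

```text
time: 38.47
position: [0.538, 0.003, 0.0291]
eef_rot: [-93.3, 89.8, -10.2]
force: [-0.1, -1.3, -2.7]
grip_width: 0.0193
```

```bash
python3 - <<'E'
from m import *
rel()
E
```

```text
t 38.47 p [0.538  0.003  0.0291] zyaw 83.04 xax [ 2.9e-03 -5.0e-04 -1.0e+00] F [-0.1 -1.3 -2.7] T [-0.51 -0.02  0.05] g 0.0193 q [ -7.5  30.9 -24.1  34.8  -0.   -0.5]
nut rel mouth along -1.8 lat 0.2 F along 0.0 lat -1.3
```

>>> jog_arm(
  deltas=[
    [0,0,1.5,0.15,0,0],
    [0,0,2.5,0.25,0,0],
    [0,0,2.5,0.25,0,0],
  ],
)

```text
time: 38.72
position: [0.5384, 0.0056, 0.0291]
eef_rot: [-93.3, 89.8, -11.5]
force: [0.3, -2.7, -2.6]
grip_width: 0.0189
```

```bash
python3 - <<'E'
from m import *
rel()
E
```

```text
t 38.72 p [0.5384 0.0056 0.0291] zyaw 81.75 xax [ 2.9e-03 -6.0e-04 -1.0e+00] F [ 0.3 -2.7 -2.6] T [-0.51 -0.03  0.05] g 0.0189 q [ -7.2  30.9 -24.1  34.8  -0.    1.1]
nut rel mouth along -1.8 lat 0.1 F along 0.7 lat -2.7
```

>>> jog_arm(
  deltas=[
    [0.4,0,1.5,0.15,0,0],
    [0.4,0,2.5,0.25,0,0],
    [0.4,0,2.5,0.25,0,0],
  ],
)

```text
time: 38.97
position: [0.5387, 0.0078, 0.029]
eef_rot: [-108.5, 89.8, -28.1]
force: [-1.4, -4.8, 2.2]
grip_width: 0.0191
```

```bash
python3 - <<'E'
from m import *
rel()
E
```

```text
t 38.97 p [0.5387 0.0078 0.029 ] zyaw 80.44 xax [ 0.0029 -0.0016 -1.    ] F [-1.4 -4.8  2.2] T [-0.96  0.39  0.17] g 0.0191 q [ -6.9  31.  -24.   34.8  -0.1   2.6]
nut rel mouth along -1.9 lat 0.5 F along -0.5 lat -5.0
```

>>> jog_arm(
  deltas=[
    [0.2,0,1,0.1,0,0],
    [0.2,0,2,0.2,0,0],
    [0.2,0,2,0.2,0,0],
  ],
)

```text
time: 39.22
position: [0.539, 0.0095, 0.029]
eef_rot: [-121.0, 89.8, -41.6]
force: [-1.8, -5.5, 1.1]
grip_width: 0.0197
```

```bash
python3 - <<'E'
from m import *
rel()
E
```

```text
t 39.22 p [0.539  0.0095 0.029 ] zyaw 79.39 xax [ 0.0028 -0.0025 -1.    ] F [-1.8 -5.5  1.1] T [-1.04  0.36  0.28] g 0.0197 q [ -6.7  31.  -24.   34.8  -0.1   3.9]
nut rel mouth along -1.8 lat 0.9 F along -0.8 lat -5.8
```

>>> jog_arm(
  deltas=[
    [0,0,0,0,0,0],
    [0,0,0,0,0,0],
    [0,0,0,0,0,0],
  ],
)

```text
time: 39.47
position: [0.539, 0.0094, 0.029]
eef_rot: [-121.4, 89.8, -42.0]
force: [-1.2, -3.6, -0.1]
grip_width: 0.0192
```

>>> jog_arm(
  deltas=[
    [0,0,0,0,0,0],
    [0,0,0,0,0,0],
    [0,0,0,0,0,0],
    [0,0,0,0,0,0],
    [-10,0,0,0,0,0],
    [-40,0,0,0,0,0],
    [-80,0,0,0,0,0],
    [-98,0,0,0,0,0],
  ],
  jaw=60,
)

```text
time: 40.13
position: [0.5402, 0.0097, 0.1315]
eef_rot: [-101.2, 89.6, -21.8]
force: [2.0, -0.8, -0.4]
grip_width: 0.0601
```

>>> jog_arm(
  deltas=[
    [0,-30,0,0,0,0],
    [0,-60,0,0,0,0],
    [0,-80,0,0,0,0],
    [0,-80,0,0,0,0],
    [0,-80,0,0,0,0],
  ],
)

```text
time: 40.55
position: [0.6192, -0.0051, 0.1324]
eef_rot: [-99.7, 89.6, -20.3]
force: [-0.4, 0.0, 0.1]
grip_width: 0.0597
```

```bash
python3 - <<'E'
from m import *
st()
c=cams.get_image('wrist');save('w27.png',c['pixels']); pickle.dump(c,open('w27.pkl','wb'))
save('w27d.png',cv2.resize(c['pixels'][200:270,275:370],None,fx=8,fy=8,interpolation=cv2.INTER_CUBIC))
E
```

```text
t 40.55 p [ 0.6192 -0.0051  0.1324] zyaw 79.38 xax [ 0.0071 -0.0026 -1.    ] F [-0.4  0.   0.1] T [0.02 0.03 0.01] g 0.0597 q [-7.2 31.2 -4.6 53.8 -0.1  3.4]
```

View pics/w27.png

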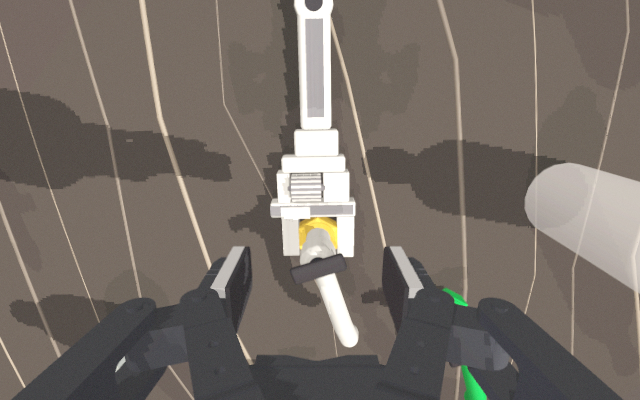

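View pics/w27d.png

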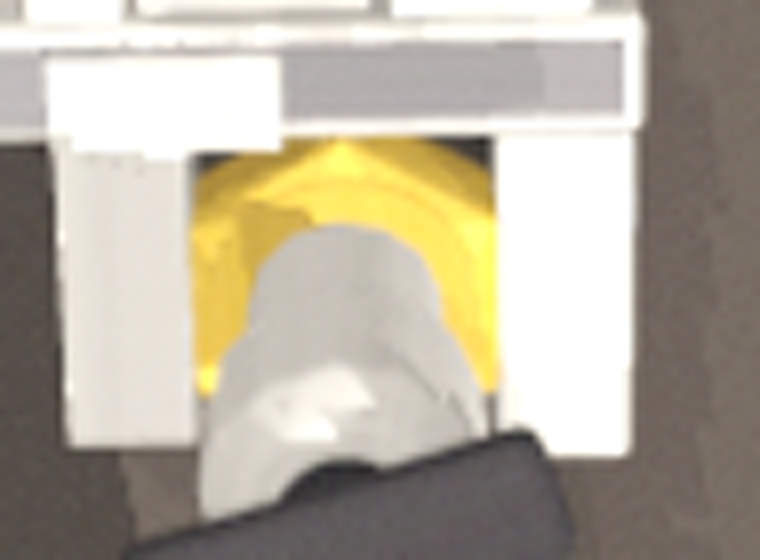

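```bash
python3 - <<'E'
from m import *
d=pickle.load(open('w27.pkl','rb')); hline(d,20,120,288,308,320,342)
W=lambda x,y,z=.015:on_plane(d,275+(x+.5)/8-.5,200+(y+.5)/8-.5,z)[:2]*1000
ang=lambda a,b: np.degrees(np.arctan2(*(b-a)[::-1])).round(2)
f=np.linalg.norm
L=W(190,235),W(200,385);R=W(497,215),W(497,390);T=W(340,145)
print('L',ang(*L),'R',ang(*R),'TL',ang(T,L[0])+60,'TR',ang(T,R[0])-60,'LR',ang(L[0],R[0])-90,'mouth',f(W(188,300,.014)-W(498,300,.014)))
print('fixed face',ang(W(495,140,.014),W(501,450,.014)))
print('centre',(L[0]+R[1])/2)
E
```

```text
heading -9.430971 nut lat -0.423538803219337 handle pt [537.02376781   8.76162518]
L -8.01 R -9.53 TL -7.900000000000006 TR -5.990000000000002 LR -6.510000000000005 mouth 30.253951199654946
fixed face -8.51
centre [650.84030427 -10.48712653]
```

>>> jog_arm(
  deltas=[
    [-30,0,0,0,0,0],
    [-60,10,0,0,0,0],
    [-90,40,0,0,0,0],
    [-90,60,0,0,0,0],
    [-90,60,0,0,0,0],
    [-90,60,0,0,0,0],
  ],
)

```text
time: 41.1
position: [0.5573, 0.0069, 0.2225]
eef_rot: [-99.8, 89.6, -20.4]
force: [0.0, -0.3, 0.6]
grip_width: 0.0599
```

```bash
python3 - <<'E'
from m import *
st()
c=cams.get_image('scene');save('sc28.png',c['pixels'])
E
```

```text
t 41.1 p [0.5573 0.0069 0.2225] zyaw 79.42 xax [ 0.0064 -0.0024 -1.    ] F [ 0.  -0.3  0.6] T [-0.02  0.01 -0.03] g 0.0599 q [-6.8 20.8 -7.1 61.7 -0.1  3.8]
```

View pics/sc28.png

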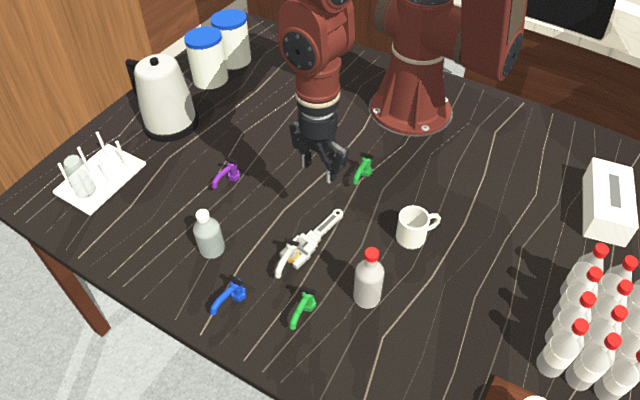

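The mug (412,226) and both bottles (209,235 and 369,280) haven't moved. The wrench lies flat on the nut near (297,256), and the arm is clear.

```bash
python3 - <<'E'
from h import *
print(env.finish_job()); st()
E
```

```text
the job is handed in; nothing more can be done
None
the job is handed in; nothing more can be done
```

The lock nut is turned home and the wrench lies flat and snug on it. I handed the job in at about 41 s; no verdict came back.

**What I did**
1. I slid the open wrench over the brass nut of the steel tap, rolled the worm until it stalled, and swung the handle clockwise about 47° until the torque rose to about 1 N m.
2. The check picture then showed the nut lagging about 6° behind the wrench, so the jaw was not truly snug. The worm had stalled early because the fingertip was probably caught against the back of the roll.
3. I turned the nut back about 10° with the wrench and re-rolled the worm until it stalled. I then swung it home again, and the stop was felt at about 0.95 N m.

**Last checks**
- **Jaw:** the flats sit flush on both jaw faces. The mouth measures about 30.3 mm against the 30 mm nut.
- **Position:** the wrench heading is about -9°, which matches where the stop was felt. The nut's centre is within about 2 mm of the mouth point.
- **Surroundings:** the bottles and mug look unmoved in the scene picture, and the robot is clear of everything.

**Less certain**
- **Nut angle:** my two estimates of the home angle, from the first and second push, differ by about 1.5–2°. That is inside the 4° allowed.
- **First swing:** it probably spread the jaw slightly, because the jaw was not fully snug; I estimate it was still above the 4.5 mm limit.
- **Worm force:** it peaked at about 36 N at the wrist reading during the first stall, which is above the 16–22 N advised but below the 40 N limit.

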